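# Weigh two sealed sample capsules against each other and clamp the heavier

### The job

One of the two closed capsules did not get its full charge: stand them on opposite pans of the balance, let it swing and see which is heavier. Leave the lighter one standing on its pan, stand the heavier one between the rails of the sliding clamp, and push the jaw up until the capsule is nipped firmly but gently between the jaw and the end stop, so that it stays nipped when you let go. Set the capsules down on the pans gently, and do not disturb the other things on the bench.

Things in the scene. Friction and masses are not known exactly. Their poses are not given: they have to be found in the camera images.
- capsule_a_center (a point): centre (half-way up) of one closed round aluminium capsule, 32 mm across, 64 mm high, standing upright. The two look alike; a hidden slug inside each, loose by 1 to 2 mm, makes one of them heavier by at least 0.07 kg; either may be the heavier. Total mass 0.15 to 0.28 kg
- capsule_b_center (a point): centre (half-way up) of the other capsule, the same in size and looks
- balance: fixed equal-arm balance, grey foot 85 x 130 mm; origin under the middle of the foot on the bench, y along the beam toward the left pan, z up. Round steel pans at y = +100 and -100 mm, 72 mm across, rim 3 mm above the pan's floor, which is 70 mm above the bench when the beam is level
- beam (a joint): tilt of the beam about the balance's x axis, 0 level, stops at -0.09 and 0.09 rad; negative = left pan down (left heavier), positive = right pan down. At a stop a pan is 9 mm higher or lower than level. Lightly sprung to level and damped: swings to its stop in about 0.5 s under one capsule or the difference of the two
- pan_left (a point): centre of the floor of the pan at the balance's +y end, on the surface on which a capsule stands; tilts with the beam
- pan_right (a point): centre of the floor of the pan at the balance's -y end, on the surface on which a capsule stands; tilts with the beam
- clamp: fixed sliding clamp, grey base 70 x 200 x 12 mm; origin under its middle on the bench, y along the rails from the jaw toward the end stop, z up. Two rails 36 mm apart, tops 22 mm above the bench, guide jaw and capsule. A fixed steel end stop, top 58 mm above the bench, has its face anywhere from y = 32 to 62 mm (set by hand, not measured: find it by feel)
- clamp_floor (a point): point on the floor between the rails, 12 mm above the bench, 4 mm from the clamp's middle toward the end stop: stand the capsule here (at the start at least 10 mm are free before and behind it); the jaw then pushes it along the floor, which takes 1 to 4 N
- jaw: dark steel block between the rails, 34 wide, 24 long, 54 mm high, axes as the clamp's; origin at the bottom of its front face. Push its plain back face (24 mm behind, -y) toward +y. Friction about 8 N, so it stays put and keeps a nip up to 8 N. Sprung black pad 8 mm ahead of the origin yields 1 mm per 4 N. Push slowly with 14 to 17 N in all: the nip wanted is 4 to 12 N
- printer_corner (a point): not handled: front right top corner of the printer that stands fixed on the bench to the left; from here it reaches to greater x and y, 205 mm high, and its paper tray reaches 120 mm nearer to the robot. The arm starts on the left: pass over or round the printer
- label_roll: roll of white labels, 58 mm across, 28 mm high, lying on the bench; leave alone; origin under its middle
- pen: pen, 135 mm long, lying on the bench; leave alone; origin under its middle
- tape: roll of tape, 98 mm across, 25 mm high, lying on the bench; leave alone; origin under its middle

How it is judged (in metres and radians):
On the way:
1. both capsules stand released on opposite pans and the beam has swung to one side (((contact force between each of capsule_a, capsule_b and balance above 0.5 N and horizontal distance between capsule_a_center and pan_left below 0.028 m and horizontal distance between capsule_b_center and pan_right below 0.028 m) or (contact force between each of capsule_b, capsule_a and balance above 0.5 N and horizontal distance between capsule_b_center and pan_left below 0.028 m and horizontal distance between capsule_a_center and pan_right below 0.028 m)) and (value of joint beam above 0.06 rad or value of joint beam below -0.06 rad) and contact force between the fingers and capsule_a below 0.05 N and contact force between the fingers and capsule_b below 0.05 N), for 0.3 s.
At the end, for the whole second after the job is handed in: The heavier capsule stands upright (within 0.12 rad) on the floor between the clamp's rails, nipped by the jaw with 4 to 12 N; the lighter one (the one whose weight on the balance is under 2.06 N) stands on a pan of the balance, its centre within 28 mm of the pan's; both are at rest (((contact force between capsule_a and jaw between 4 and 12 N and angle between capsule_a's own z axis and vertical below 0.12 rad and z of capsule_a_center in the frame of clamp between 0.038 and 0.05 m and linear speed of each of capsule_a, capsule_b below 0.01 m/s and contact force between capsule_b and balance between 0.5 and 2.06 N and (horizontal distance between capsule_b_center and pan_left below 0.028 m or horizontal distance between capsule_b_center and pan_right below 0.028 m) and angle between capsule_b's own z axis and vertical below 0.2 rad) or (contact force between capsule_b and jaw between 4 and 12 N and angle between capsule_b's own z axis and vertical below 0.12 rad and z of capsule_b_center in the frame of clamp between 0.038 and 0.05 m and linear speed of each of capsule_b, capsule_a below 0.01 m/s and contact force between capsule_a and balance between 0.5 and 2.06 N and (horizontal distance between capsule_a_center and pan_left below 0.028 m or horizontal distance between capsule_a_center and pan_right below 0.028 m) and angle between capsule_a's own z axis and vertical below 0.2 rad))); the robot touches nothing.
It fails at once if a capsule is pressed on the balance with more than 25 N (contact force between any of capsule_a, capsule_b and balance above 25 N).
It fails at once if the jaw nips a capsule with more than 12 N (contact force between any of capsule_a, capsule_b and jaw above 12 N).
It fails at once if a capsule is tipped over (angle between any of capsule_a, capsule_b's own z axis and vertical above 0.9 rad).
It fails at once if the label roll, the pen or the tape is moved by more than 20 mm (distance of any of label_roll, pen, tape from where it was at the start of the episode above 0.02 m).
It also fails if it takes over 72 s, if anything falls off the work surface, if the arm or the gripper's body presses on something with over 40 N, if the wrist force passes 120 N, or if a joint passes its speed limit or range.

### The arm

A 7-joint arm with a two-finger parallel gripper is mounted at the origin on a cart in front of the work surface, level with it; the furniture and walls round the work are solid. World frame = base frame: x ahead of the robot, y to its left, z up, the work surface at z = 0. Lengths are in mm, angles in rad, forces in N, time in s.
With the tool pointing down it reaches from about 375 to 925 mm from the base axis. Payload 3.1 kg.
Tool frame: the origin (TCP) lies midway between the tips of the shut fingers; the grasp point (between the pads) lies grip_depth behind it (grip_depth is the distance from the TCP to the grasp point, in mm); z points along the fingers, y is the direction in which the jaws open and shut (so a half turn about z gives the same grasp; the last joint's range is limited). The gripper opens to 85 mm and grips with 20 to 120 N. Pads are 22 mm wide; open, the fingers measure 114 mm over their backs; the gripper's body (76 mm by 85 mm) begins 54 mm behind the grasp point. The pads swing forward as they close: fully open they stand 13 mm farther back than shut.
Start: joints at [-1.285, 0.383, 0.044, 1.598, -0.018, 1.161, -0.05], TCP at [243.368, 602.723, 195.369] pointing down, gripper open.
Joint ranges: [-2.61, 2.61], [-0.41, 2.15], [-1.48, 1.57], [0, 2.5], [-1.57, 4.71], [0.05, 1.97], [-2.85, 2.85]. Speed limits (rad/s): [2.79, 2.79, 3.14, 3.14, 3.14, 3.14, 3.14].

### API

Orientations are given as a unit quaternion [x, y, z, w].
In Python, from station import * gives the robot as it stands.
- The arm moves only by the shell command python3 -m crank 'ROWS' [OPENING] [FORCE]. ROWS is JSON, one flat list of numbers, 4 for each row, row after row: the shift along the tool's x, y, z in mm, then the turn about the tool's z in degrees. In form: [x, y, z, yaw, x, y, z, yaw, ...]. A call has 1 to 20 rows; each row shifts and turns the pose as measured when the row begins, along the tool's axes as they then stand; what a row does not reach is not made up. A row lasts 1/10 s, in which the tool goes at most 50 mm and 8.59 degrees, less where a joint would pass 70% of its speed; a pose out of reach is approached as far as the arm can. A call with a gripper value outside its range is refused whole. OPENING is the finger opening in mm, from 0 to 85.4, set as the call begins (- or left out, the last holds). The fingers move at their own pace and stop on an object; FORCE is the grip in N (left out, the last holds). Time passes only in rows, so rows that do not move let the fingers close. It gives the time, the measured TCP pose, the force and the opening at its end, in the units of the state.
- observe(): the state, without advancing time (a new reading comes with each control period).
- read_camera(name): name is "scene" or "top" or "wrist"; returns a dict with "image" (420x560x3 uint8, blue, green, red), "fx", "fy", "cx", "cy" (pixels), "k1" (the pictures are not rectified: a ray, as slopes to the right and down, at radius r is drawn at 1 + k1 r^2 times it, then the intrinsics apply), "rvec" (rotation vector, rad) and "tvec" (3), from world to camera coordinates, as OpenCV has them; the wrist camera has in their place "hand_eye" (4x4, takes a point from camera to tool coordinates, whose origin is the TCP and whose axes are the flange's). Camera axes: x right, y down, z forward; pixel columns grow to the right and rows downward; lengths in mm; the calibration is good to about 2 mm. A picture is of the moment at which its call begins: read the wrist's pose just before it. There is no depth.
- close_job(): hands the job in, once; it reports no verdict.
The state is a dict: "clock": time; "joint_pos": joint angles; "qd": joint speeds; "joint_efforts": joint torques, N m; "position": TCP position; "ee_rot": TCP orientation; "contact_force": force on the tool from outside, world axes, zero at the start; "moment": the same for the moment, N m; "width": finger opening in mm.
Only numpy, scipy, OpenCV 4.12 (cv2) and the standard library are available. Lean on these libraries where they do the work, as an engineer would, in place of code of your own. Each camera call takes 0.05 s, during which the arm holds its last target.

## Working session

There is one attempt and no reset: what is moved stays moved. The work goes in short steps, Python scripts to look and compute and a shell command to move; the robot and the scene stay as the last step left them, time stands still between calls to the robot, and variables do not carry over. Pictures are saved under pics/ and viewed, and the job is handed in when it is done.

```bash
ls; mkdir -p pics; python3 - <<'E'
from station import *
import cv2
print(observe())
for n in ["scene","top","wrist"]:
    c=read_camera(n); cv2.imwrite(f"pics/{n}0.png",c["image"])
    print(n,{k:v for k,v in c.items() if k!="image"})
print(grip_depth if 'grip_depth' in globals() else [g for g in globals() if g[0]!='_'])
E
```

```text
pics
{'clock': 0.0, 'joint_pos': array([-1.28479754,  0.38384899,  0.04384871,  1.59958411, -0.01790811,
        1.16119228, -0.04992992]), 'qd': array([ 1.10669227e-03,  2.05427167e-04,  2.70497482e-04,  2.68964324e-03,
       -3.11402766e-04,  4.23628517e-05,  1.20946730e-03]), 'joint_efforts': array([ 1.16602849e-03, -4.33454740e+01,  1.02501936e+00, -2.49522579e+01,
        1.05474691e-02,  1.11380406e-02, -9.27749397e-07]), 'position': array([243.01685982, 601.74048147, 193.97378113]), 'ee_rot': array([ 1.90707526e-01,  9.81646014e-01, -1.30733492e-03, -1.82405556e-04]), 'contact_force': array([0.48459293, 0.32901559, 0.41441464]), 'moment': array([ 0.00013302, -0.05172646,  0.02199052]), 'width': 85.19772058703492}
scene {'fx': 453.01011727884617, 'fy': 453.01011727884617, 'cx': 277.7025174389442, 'cy': 213.07100066457986, 'k1': 0.032013955222057175, 'rvec': array([ 2.26288737, -0.62344075,  0.2485698 ]), 'tvec': array([-620.4371428 ,  168.56422163, 1036.51492776])}
top {'fx': 458.46103171618046, 'fy': 458.46103171618046, 'cx': 276.70330256060527, 'cy': 202.94304198175251, 'k1': -0.05095813782668829, 'rvec': array([ 2.12843736, -2.18121953,  0.15667823]), 'tvec': array([-206.90454299,  583.13687342, 1337.17561612])}
wrist {'fx': 312.1517209050793, 'fy': 312.1517209050793, 'cx': 282.8978450393981, 'cy': 209.2991954414163, 'k1': 0.01296978865257817, 'hand_eye': array([[-7.06638350e-04, -9.58092077e-01, -2.86459548e-01,
         7.37151297e+01],
       [ 9.99999661e-01, -5.55938792e-04, -6.07407084e-04,
        -1.81283550e-01],
       [ 4.22697940e-04, -2.86459880e-01,  9.58092145e-01,
        -1.79039273e+02],
       [ 0.00000000e+00,  0.00000000e+00,  0.00000000e+00,
         1.00000000e+00]])}
18.700000000000003
```

View pics/scene0.png

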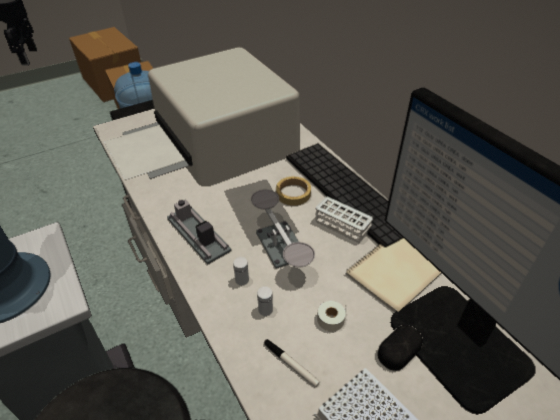

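View pics/top0.png

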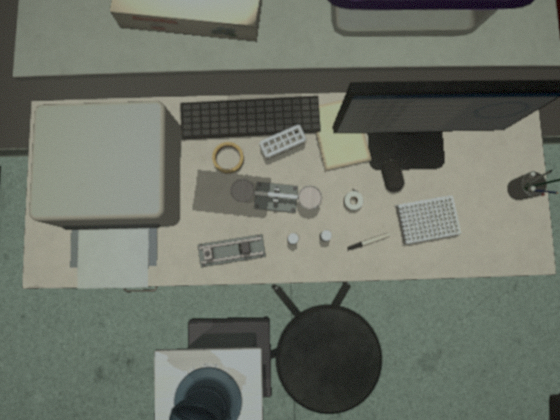

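View pics/wrist0.png

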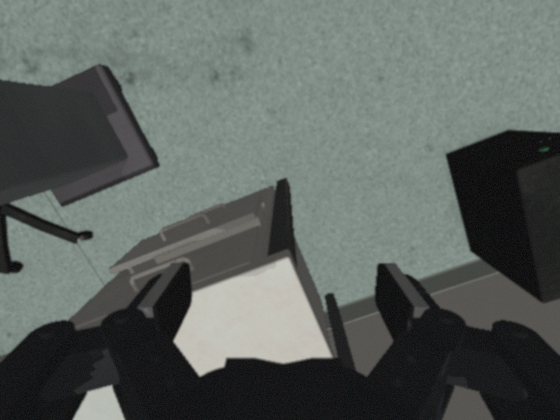

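```bash
cat > h.py <<'E'
from station import *
import numpy as np, cv2
from scipy.spatial.transform import Rotation as R
def cam(n):
    o=observe(); c=read_camera(n)
    if n=="wrist":
        T=np.eye(4);T[:3,:3]=R.from_quat(o["ee_rot"]).as_matrix();T[:3,3]=o["position"]
        W=T@c["hand_eye"]; c["Rw"]=W[:3,:3]; c["C"]=W[:3,3]
    else:
        Rm=cv2.Rodrigues(c["rvec"])[0]; c["Rw"]=Rm.T; c["C"]=-Rm.T@c["tvec"]
    return c
def proj(c,P):
    p=(np.asarray(P,float)-c["C"])@c["Rw"]; s=p[...,:2]/p[...,2:]
    r2=(s**2).sum(-1,keepdims=True); s=s*(1+c["k1"]*r2)
    return s*[c["fx"],c["fy"]]+[c["cx"],c["cy"]]
def ray(c,uv):
    s=(np.asarray(uv,float)-[c["cx"],c["cy"]])/[c["fx"],c["fy"]]; d=s.copy()
    for _ in range(20): s=d/(1+c["k1"]*(s**2).sum())
    v=c["Rw"]@np.array([s[0],s[1],1]); return v/np.linalg.norm(v)
def onz(c,uv,z):
    v=ray(c,uv); return c["C"]+v*(z-c["C"][2])/v[2]
def crop(c,x0,y0,x1,y1,f,name):
    cv2.imwrite("pics/"+name,cv2.resize(c["image"][y0:y1,x0:x1],None,fx=f,fy=f,interpolation=cv2.INTER_CUBIC))
E
python3 - <<'E'
from h import *
t=cam("top"); s=cam("scene")
print(proj(t,[[0,0,0],[243,602,194],[400,0,0],[400,300,0]]),proj(s,[[0,0,0],[243,602,194]]),t["C"],s["C"])
crop(t,180,130,400,280,3.6,"topc.png"); crop(s,140,140,360,340,3.0,"scenec.png")
E
```

```text
[[206.53850641 400.69452321]
 [-32.47477123 328.53730584]
 [205.39260505 264.41120489]
 [107.41184036 266.52342658]] [[  3.19973379 287.64962414]
 [ 36.70748696  74.14502904]] [ 390.95858271 -206.52965618 1405.48696868] [ 223.39825934 -865.56446785  829.82571072]
```

View pics/topc.png

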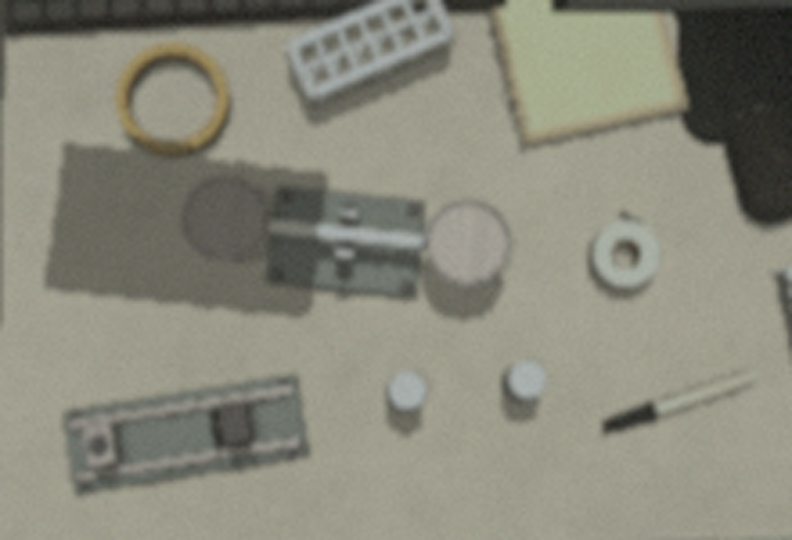

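View pics/scenec.png

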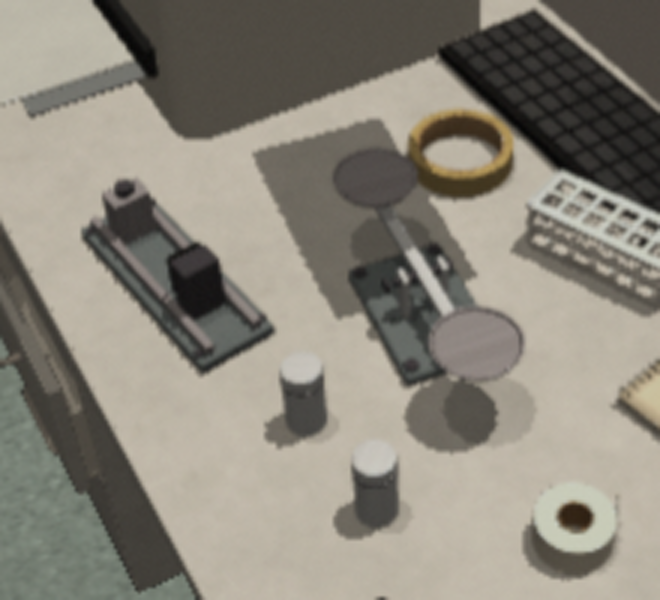

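```bash
python3 - <<'E'
from h import *
t=cam("top"); s=cam("scene")
f=lambda u,v:(180+u/3.6,130+v/3.6)
g=lambda u,v:(140+u/3,140+v/3)
def two(a,b):
    d1,d2=ray(t,a),ray(s,b)
    A=np.c_[d1,-d2]; k=np.linalg.lstsq(A,s["C"]-t["C"],rcond=None)[0]
    p,q=t["C"]+k[0]*d1,s["C"]+k[1]*d2
    return (p+q)/2,np.linalg.norm(p-q)
print("capL",onz(t,f(407,387.5),64),onz(s,g(301.5,367),64),two(f(407,387.5),g(301.5,367)))
print("capR",onz(t,f(526,378),64),onz(s,g(375,458),64))
print("panR",onz(t,f(467,242),73),onz(s,g(476,343),73),two(f(467,242),g(476,343)))
print("panL",onz(t,f(225,219),73),onz(s,g(375,178),73),two(f(225,219),g(375,178)))
for u,v in [(275,188),(424,203),(415,298),(267,284)]: print("foot",onz(t,f(u,v),12))
for u,v in [(67,412),(298,376),(308,456),(75,495)]: print("clamp",onz(t,f(u,v),12))
for u,v in [(205,371),(273,328),(85,235)]: print("clamp s",onz(s,g(u,v),12))
print("jaw top", onz(t,f(233,424),54+12))
print("stop top", onz(t,f(98,445),58))
print("roll",onz(t,f(625,257),28),"pen",onz(t,f(605,427),5),onz(t,f(752,378),5))
print("tape",onz(t,f(174,98),25), "printer",onz(t,(165,218),205))
E
```

```text
capL [ 471.13412311 -266.13172878   64.        ] [ 471.45326694 -262.69618223   64.        ] (array([ 470.55132776, -265.84704223,   67.8875529 ]), np.float64(0.7339854460001752))
capR [ 476.42752198 -363.24267632   64.        ] [ 477.74537264 -361.52785048   64.        ]
panR [ 588.10047737 -318.28900799   73.        ] [ 588.92247899 -315.74158487   73.        ] (array([ 587.54924826, -317.99124712,   76.05954861]), np.float64(0.2106437273366897))
panL [ 611.8382748  -121.01754724   73.        ] [ 614.24412181 -119.02227714   73.        ] (array([ 612.12563841, -121.44899376,   75.63277831]), np.float64(1.5263758343483134))
foot [ 647.85109875 -160.35262396   12.        ]
foot [ 631.77704036 -287.71312201   12.        ]
foot [ 550.07382126 -277.49854613   12.        ]
foot [ 565.0920725  -151.98383976   12.        ]
clamp [460.50186509  18.48639237  12.        ]
clamp [ 486.20470153 -176.69793955   12.        ]
clamp [ 418.83941404 -183.66595244   12.        ]
clamp [390.99204226  12.04780888  12.        ]
clamp s [ 421.90360648 -186.31807504   12.        ]
clamp s [ 487.23416155 -173.50544745   12.        ]
clamp s [395.87383041   7.11824     12.        ]
jaw top [ 444.96076938 -124.49619651   66.        ]
stop top [430.86538053 -14.06099129  58.        ]
roll [ 578.77311189 -455.29664343   28.        ] pen [ 436.96904422 -435.59910257    5.        ] [ 475.20735544 -563.3100103     5.        ]
tape [725.81404385 -75.78292976  25.        ] printer [522.40528854  75.86181448 205.        ]
```

```bash
cat >> h.py <<'E'
def yaw(o): # angle of tool y axis, deg
    y=R.from_quat(o["ee_rot"]).as_matrix()[:,1]; return np.degrees(np.arctan2(y[1],y[0]))
def plan(tgt,ang=None,n=None,step=45,frm=None,dec=1):
    o=observe()
    p=np.array(o["position"] if frm is None else frm[0],float); a=yaw(o) if frm is None else frm[1]
    ang=a if ang is None else ang
    d=np.array(tgt,float)-p; da=(ang-a+180)%360-180
    n=n or max(1,int(np.ceil(np.linalg.norm(d)/step)),int(np.ceil(abs(da)/8.5)))
    rows=[]
    for i in range(n):
        t=np.radians(a+da*i/n); y=np.array([np.cos(t),np.sin(t),0]); x=np.array([-y[1],y[0],0])
        s=d/n; rows+=[round(float(s@x),dec),round(float(s@y),dec),round(float(-s[2]),dec),round(float(-da/n),1)]
    print(n,"rows:",str(rows).replace(" ",""))
def st():
    o=observe(); print(round(o["clock"],2),np.round(o["position"],2),"yaw",round(yaw(o),2),"F",np.round(o["contact_force"],2),"w",round(o["width"],1),"tilt",np.round(R.from_quat(o["ee_rot"]).as_matrix()[:,2],4))
E
python3 -m crank '[0,0,-50,0,0,0,-50,0,0,0,-40,0]'
python3 - <<'E'
from h import *
st(); plan([400,90,330],30); plan([440,-180,300],0,frm=([400,90,330],30))
E
```

```text
clock: 0.65
position: [240.9, 596.2, 327.1]
ee_rot: [0.191, 0.982, -0.012, -0.002]
contact_force: [0.6, 0.9, -0.5]
width: 85.4
0.65 [240.94 596.24 327.11] yaw 68.02 F [ 0.59  0.91 -0.48] w 85.4 tilt [-0.0078 -0.0232 -0.9997]
12 rows: [-28.1,-34.2,-0.2,3.2,-29.9,-32.6,-0.2,3.2,-31.7,-30.9,-0.2,3.2,-33.3,-29.1,-0.2,3.2,-34.9,-27.2,-0.2,3.2,-36.3,-25.2,-0.2,3.2,-37.7,-23.2,-0.2,3.2,-38.9,-21.0,-0.2,3.2,-40.0,-18.9,-0.2,3.2,-41.0,-16.6,-0.2,3.2,-41.8,-14.3,-0.2,3.2,-42.6,-12.0,-0.2,3.2]
7 rows: [-36.3,-14.3,4.3,4.3,-37.2,-11.6,4.3,4.3,-38.0,-8.8,4.3,4.3,-38.5,-5.9,4.3,4.3,-38.9,-3.0,4.3,4.3,-39.0,-0.1,4.3,4.3,-38.9,2.8,4.3,4.3]
```

```bash
python3 -m crank '[-28,-34,0,3,-30,-33,0,3,-32,-31,0,3,-33,-29,0,3,-35,-27,0,3,-36,-25,0,3,-38,-23,0,3,-39,-21,0,3,-40,-19,0,3,-41,-17,0,3,-42,-14,0,3,-43,-12,0,3,0,0,0,0]'
python3 - <<'E'
from h import *
st(); plan([450,-200,300],0)
E
```

```text
clock: 1.95
position: [411.2, 76.9, 340.4]
ee_rot: [0.495, 0.869, 0.004, -0.0]
contact_force: [0.4, 1.4, -0.2]
width: 85.6
1.95 [411.18  76.91 340.41] yaw 30.63 F [ 0.38  1.45 -0.18] w 85.6 tilt [ 0.0033  0.0062 -1.    ]
7 rows: [-36.9,-15.4,5.8,4.4,-37.9,-12.5,5.8,4.4,-38.8,-9.6,5.8,4.4,-39.4,-6.6,5.8,4.4,-39.8,-3.6,5.8,4.4,-39.9,-0.5,5.8,4.4,-39.9,2.5,5.8,4.4]
```

Good tracking. Go over the bench area and look with the wrist camera.

```bash
python3 -m crank '[-37,-15,6,4,-38,-12,6,4,-39,-10,6,4,-39,-7,6,4,-40,-4,6,4,-40,0,6,4,-40,3,6,5,0,0,0,0]'
python3 - <<'E'
from h import *
st(); c=cam("wrist"); cv2.imwrite("pics/w1.png",c["image"])
print(proj(c,[[471,-266,64],[476.5,-363,64],[588,-318,73],[612,-121,73],[438.5,-78.5,12]]))
E
```

```text
clock: 2.75
position: [456.7, -207.8, 297.0]
ee_rot: [0.703, 0.711, 0.009, 0.001]
contact_force: [-0.3, 0.3, -0.7]
width: 85.1
2.75 [ 456.7  -207.85  296.98] yaw 0.65 F [-0.33  0.26 -0.68] w 85.1 tilt [ 0.0132  0.011  -0.9999]
[[291.14293149 216.72221832]
 [293.70621897 279.69501612]
 [373.77533222 254.39134511]
 [407.8424521  107.37092725]
 [268.50928837  75.16009209]]
```

View pics/w1.png

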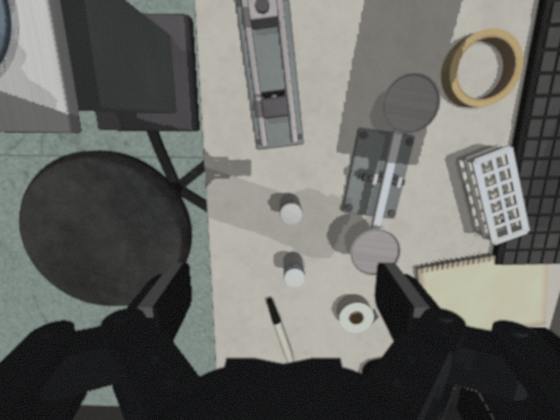

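```bash
python3 - <<'E'
from h import *
st(); c=cam("wrist"); cv2.imwrite("pics/w2.png",c["image"]); crop(c,230,0,450,300,2,"w2c.png"); import pickle; pickle.dump(c,open("w2.pkl","wb"))
E
```

```text
2.8 [ 457.06 -204.77  297.04] yaw 0.9 F [ 0.   -0.01  0.14] w 85.5 tilt [ 0.013   0.0137 -0.9998]
```

View pics/w2c.png

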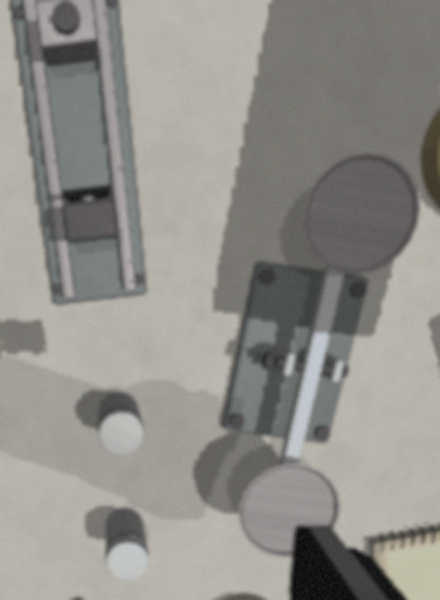

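```bash
python3 - <<'E'
from h import *
import pickle; c=pickle.load(open("w2.pkl","rb"))
f=lambda u,v:(230+u/2,v/2)
for n,u,v,z in [("capL",121,433,64),("capR",127,561,64),("panR",289,508,73),("panL",362,213,73),("cc1",57,302,12),("cc2",145,290,12),("railL end",68,295,22),("railR end",130,287,22),("jawtop backL",68,242,66),("jawtop backR",117,237,66),("jaw frontL",66,203,66),("jaw frontR",113,197,66),("stopfaceL top",42,46,58),("stopfaceR",97,42,58)]:
    print(n,np.round(onz(c,f(u,v),z),1))
E
```

```text
capL [ 470.7 -261.9   64. ]
capR [ 477.2 -360.4   64. ]
panR [ 589.7 -313.    73. ]
panL [ 615.8 -115.6   73. ]
cc1 [ 423.8 -177.8   12. ]
cc2 [ 488.2 -168.3   12. ]
railL end [ 432.3 -171.9   22. ]
railR end [ 476.6 -165.6   22. ]
jawtop backL [ 434.3 -135.3   66. ]
jawtop backR [ 465.3 -131.8   66. ]
jaw frontL [ 433.1 -112.    66. ]
jaw frontR [ 462.3 -108.    66. ]
stopfaceL top [418.8 -23.9  58. ]
stopfaceR [451.4 -21.2  58. ]
```

```bash
python3 - <<'E'
from h import *
st(); plan([471,-264,130],0)
E
```

```text
2.85 [ 457.57 -202.23  297.06] yaw 1.16 F [ 0.1  1.  -0.8] w 85.5 tilt [ 0.0131  0.0152 -0.9998]
4 rows: [-15.5,3.0,41.8,0.3,-15.5,3.1,41.8,0.3,-15.5,3.2,41.8,0.3,-15.5,3.3,41.8,0.3]
```

```bash
python3 -m crank '[-15.5,3,42,0.3,-15.5,3,42,0.3,-15.5,3,42,0.3,-15.5,3,42,0.3,0,0,0,0,0,0,0,0]'
python3 - <<'E'
from h import *
st(); c=cam("wrist"); cv2.imwrite("pics/w3.png",c["image"]);st()
print(proj(c,[[471,-264,64]]))
E
```

```text
clock: 3.45
position: [484.6, -244.5, 124.2]
ee_rot: [0.697, 0.717, 0.018, -0.003]
contact_force: [0.7, 0.7, 1.0]
width: 85.5
3.45 [ 484.61 -244.55  124.22] yaw 1.64 F [0.71 0.71 0.96] w 85.5 tilt [ 0.0215  0.03   -0.9993]
3.5 [ 484.37 -243.73  124.26] yaw 1.69 F [ 0.23  0.72 -0.68] w 85.1 tilt [ 0.0214  0.0311 -0.9993]
[[265.02883136 235.70535935]]
```

View pics/w3.png

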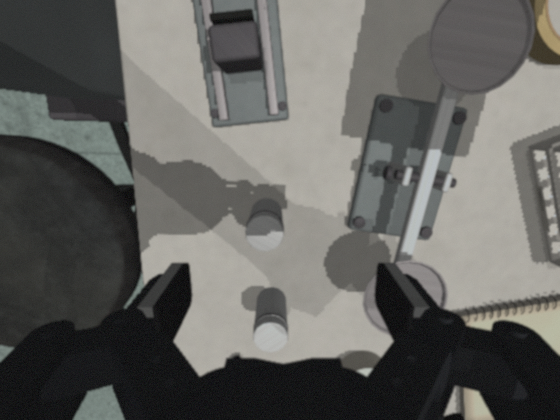

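```bash
python3 - <<'E'
from h import *
import pickle
c=cam("wrist"); st()
g=cv2.cvtColor(c["image"],cv2.COLOR_BGR2GRAY)
print(onz(c,(265,238),64),onz(c,(271,333),64))
plan([471,-265.5,70],0,n=6)
E
python3 -m crank '[-3.6,-2,0,0.3,-3.6,-2,0,0.3,-3.6,-2,0,0.3,-3.6,-2,0,0.3,-3.6,-2,0,0.3,-3.6,-2,0,0.3]'; python3 -c "
from h import *
st()"
```

```text
3.55 [ 485.15 -244.28  125.4 ] yaw 1.68 F [-0.01  0.12  0.28] w 85.2 tilt [ 0.0241  0.0306 -0.9992]
[ 470.77036278 -265.12255857   64.        ] [ 477.41037643 -354.83340881   64.        ]
6 rows: [-3.5,-2.5,9.2,0.3,-3.5,-2.4,9.2,0.3,-3.5,-2.4,9.2,0.3,-3.5,-2.4,9.2,0.3,-3.5,-2.4,9.2,0.3,-3.5,-2.4,9.2,0.3]
clock: 4.15
position: [479.0, -266.3, 132.9]
ee_rot: [0.706, 0.707, 0.026, 0.003]
contact_force: [-0.6, -0.2, -0.0]
width: 85.6
4.15 [ 479.01 -266.28  132.88] yaw 0.03 F [-0.61 -0.16 -0.04] w 85.6 tilt [ 0.0417  0.0325 -0.9986]
```

```bash
python3 -m crank '[0,0,0,0,0,0,0,0]' >/dev/null; python3 -c "
from h import *
st()"; python3 -m crank '[0,-3,10,0,0,-3,10,0]'>/dev/null; python3 -c "
from h import *
st(); print(observe()['joint_pos'])"
```

```text
4.35 [ 478.14 -267.58  132.88] yaw -0.11 F [-0.49 -0.07 -0.11] w 85.6 tilt [ 0.0415  0.032  -0.9986]
4.55 [ 474.18 -267.31  112.52] yaw -0.06 F [-0.19  0.96 -1.23] w 85.4 tilt [ 0.0441  0.0309 -0.9985]
[-0.30951386  0.38105903  0.92687067  1.98028361 -0.43722705  0.95150788
  0.83902537]
```

```bash
python3 -m crank '[0,-1,15,0,0,-1,15,0,0,0,15,0,0,0,12,0,0,0,0,0]'>/dev/null; python3 -c "
from h import *
st(); plan([471,-265.5,24],0,n=4)"
```

```text
5.05 [ 470.99 -262.65   46.03] yaw -0.03 F [-0.08  0.   -0.54] w 85.1 tilt [ 0.036   0.0342 -0.9988]
4 rows: [-0.7,0.0,5.5,-0.0,-0.7,0.0,5.5,-0.0,-0.7,0.0,5.5,-0.0,-0.7,0.0,5.5,-0.0]
```

```bash
python3 -m crank '[-1,0,6,0,-1,0,6,0,-1,0,5,0,-1,0,4,0]'>/dev/null; python3 -c "
from h import *
st()"; python3 -m crank '[0,0,0,0,0,0,0,0,0,0,0,0,0,0,0,0,0,0,0,0]' 20 30>/dev/null; python3 -c "
from h import *
st()"
```

```text
5.45 [ 473.11 -267.08   24.08] yaw -0.02 F [-0.12  0.41 -0.37] w 84.9 tilt [ 0.0381  0.0329 -0.9987]
clock: 5.95
position: [473.4, -267.9, 25.0]
ee_rot: [0.707, 0.707, 0.025, 0.002]
contact_force: [-0.6, 0.7, 1.0]
width: 26.5
5.95 [ 473.44 -267.91   24.96] yaw -0.04 F [-0.59  0.69  0.98] w 26.5 tilt [ 0.0392  0.0326 -0.9987]
```

```bash
python3 -m crank '[0,0,0,0,0,0,0,0]'; python3 - <<'E'
from h import *
st(); c=cam("wrist"); cv2.imwrite("pics/w4.png",c["image"]);st()
E
```

```text
clock: 6.15
position: [473.4, -267.7, 25.0]
ee_rot: [0.707, 0.707, 0.026, 0.002]
contact_force: [-1.3, 1.1, 0.2]
width: 26.9
6.15 [ 473.41 -267.68   25.  ] yaw -0.04 F [-1.31  1.07  0.18] w 26.9 tilt [ 0.0393  0.0328 -0.9987]
6.2 [ 473.42 -267.63   25.  ] yaw -0.03 F [-0.05  0.17 -0.32] w 27.0 tilt [ 0.0393  0.0329 -0.9987]
```

View pics/w4.png

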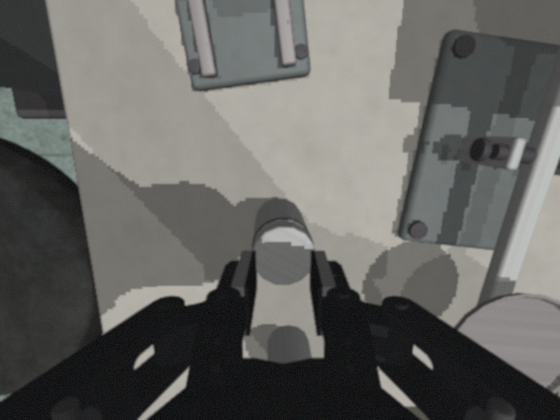

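```bash
python3 - <<'E'
from h import *
c=cam("wrist");st()
print(onz(c,(283,252),64), onz(c,(283,248),64))
o=observe(); M=R.from_quat(o["ee_rot"]).as_matrix()
for d in (-18.7,-25,-40): print(d,proj(c,o["position"]+M@np.array([0,0,d])), proj(c,o["position"]+M@np.array([0,-13,d])), proj(c,o["position"]+M@np.array([11,-13,d])))
E
```

```text
6.25 [ 473.42 -267.67   25.  ] yaw -0.03 F [-0.02  0.12 -0.12] w 26.8 tilt [ 0.0393  0.0329 -0.9987]
[ 471.03670574 -259.67835674   64.        ] [ 471.03907263 -257.58817942   64.        ]
-18.7 [284.52021975 252.24140634] [261.26739686 252.26060518] [260.86092228 233.84941262]
-25 [284.58248724 257.12648295] [260.49536495 257.14685321] [260.05998245 238.15420905]
-40 [284.75046312 270.30204743] [258.4125883  270.32586533] [257.89435669 249.79136336]
```

```bash
python3 -m crank '[0,0,0,0,0,0,0,0,0,0,0,0]' 70; python3 - <<'E'
from h import *
c=cam("wrist"); crop(c,180,150,390,350,3,"w5.png");st()
import pickle; pickle.dump(c,open("w5.pkl","wb"))
E
```

```text
clock: 6.55
position: [473.7, -267.6, 24.9]
ee_rot: [0.707, 0.707, 0.026, 0.003]
contact_force: [-0.9, -0.1, -0.4]
width: 69.1
6.6 [ 473.79 -267.63   24.93] yaw -0.02 F [-0.65 -0.28  0.47] w 69.7 tilt [ 0.0397  0.0325 -0.9987]
```

View pics/w5.png

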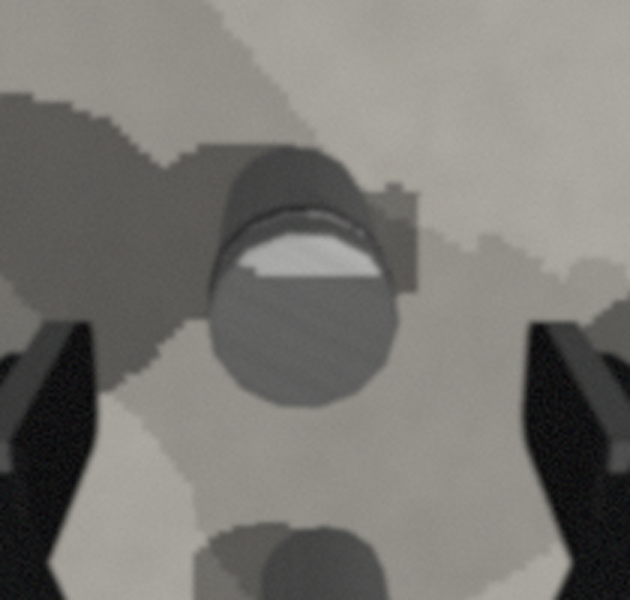

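```bash
python3 - <<'E'
from h import *
import pickle; c=pickle.load(open("w5.pkl","rb"))
f=lambda u,v:(180+u/3,150+v/3)
print(onz(c,f(304,318),64), onz(c,f(300,148),0),onz(c,f(304,230),64),onz(c,f(304,408),64))
o=observe(); M=R.from_quat(o["ee_rot"]).as_matrix()
for x in(-11,0,11):
  for z in (0,-8,-19,-30): print(x,z,(proj(c,o["position"]+M@np.array([x,35,z]))-[180,150])*3)
E
```

```text
[ 470.51508043 -261.69782406   64.        ] [ 471.89255833 -247.93274666    0.        ] [ 470.55100245 -246.60727557   64.        ] [ 470.47660264 -277.94015539   64.        ]
-11 0 [480.94597518 317.53980487]
-11 -8 [487.99996306 334.68253497]
-11 -19 [498.70109426 360.68325138]
-11 -30 [510.76438107 389.98588242]
0 0 [483.70389206 268.49545232]
0 -8 [490.9874035  283.88561975]
0 -19 [502.05391387 307.26476496]
0 -30 [514.55386565 333.66560972]
11 0 [486.56606371 217.83654437]
11 -8 [494.09228179 231.34934558]
11 -19 [505.54618938 251.91026187]
11 -30 [518.5106922  275.17735564]
```

```bash
python3 - <<'E'
from h import *
s=cam("scene"); t=cam("top"); st()
o=observe(); M=R.from_quat(o["ee_rot"]).as_matrix()
P=[o["position"]+M@np.array(v) for v in ([0,0,0],[0,35,-10],[0,-35,-10],[0,0,-100])]
print(proj(s,P),proj(t,P))
for c,n,b in ((s,"s6.png",(160,170,340,320)),(t,"t6.png",(210,160,390,290))):
    for p in proj(c,P): cv2.circle(c["image"],tuple(int(round(x)) for x in p),1,(0,0,255),-1)
    crop(c,*b,4,n)
E
```

```text
6.7 [ 473.69 -267.65   24.91] yaw -0.03 F [ 0.73 -0.42 -0.59] w 69.9 tilt [ 0.0396  0.0326 -0.9987]
[[243.59647866 274.63391138]
 [256.92712666 265.33001052]
 [229.17784397 278.81990527]
 [239.52679722 246.43536034]] [[292.98056441 237.5675062 ]
 [292.91422316 225.7876395 ]
 [293.55666437 249.24988832]
 [295.70564492 236.77440312]]
```

View pics/s6.png

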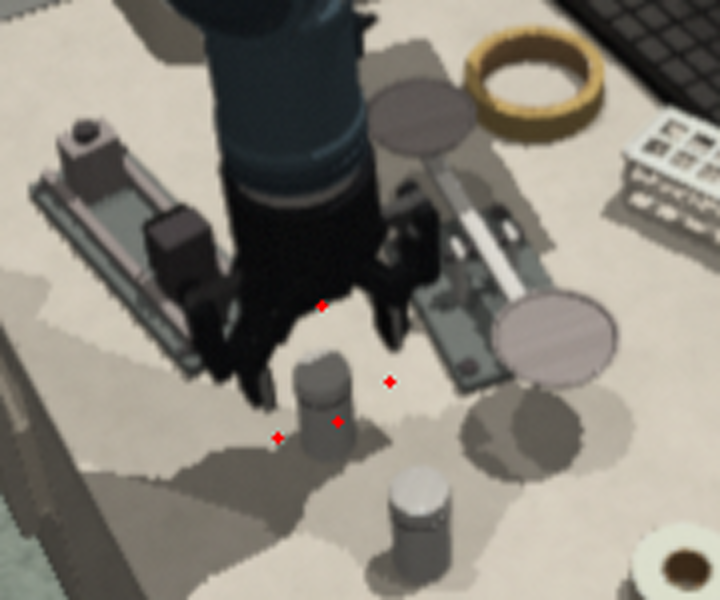

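View pics/t6.png

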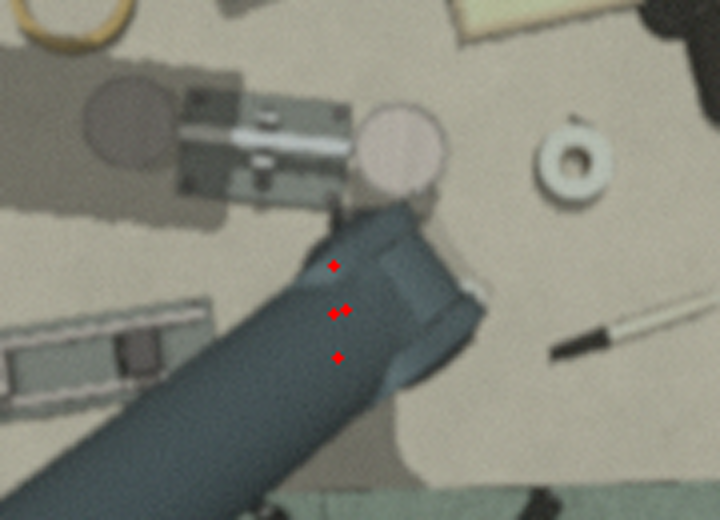

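```bash
python3 -m crank '[2,-1,5,0,2,-1,5,0,1,0,5,0,0,0,0,0]'; python3 - <<'E'
from h import *
s=cam("scene"); c=cam("wrist"); st()
crop(s,160,170,340,320,4,"s7.png");crop(c,130,150,440,380,2.5,"w7.png")
E
```

```text
clock: 7.1
position: [472.1, -261.3, 8.5]
ee_rot: [0.707, 0.707, 0.026, 0.002]
contact_force: [-0.2, 0.6, -0.4]
width: 70.2
7.2 [ 472.48 -261.93    9.18] yaw -0.03 F [-0.4  -0.8   0.25] w 70.0 tilt [ 0.0403  0.0323 -0.9987]
```

View pics/s7.png

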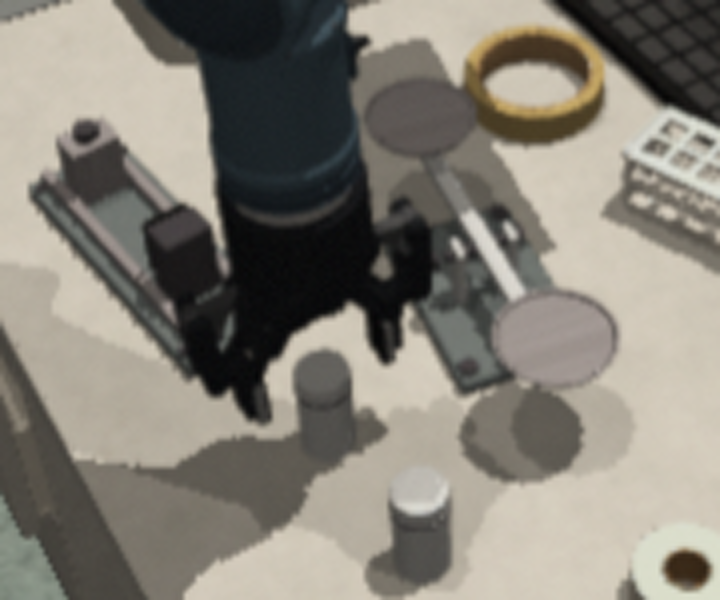

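View pics/w7.png

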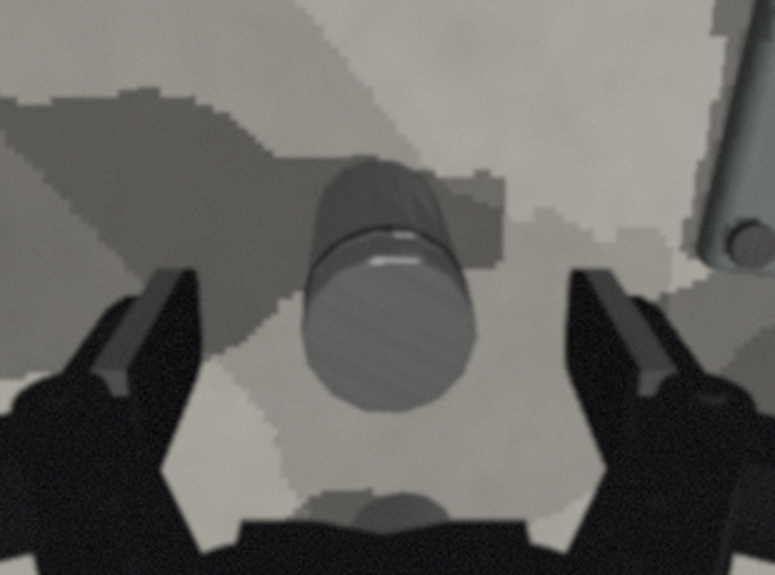

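```bash
python3 -m crank '[0,-1,4,0,0,0,4,0]' >/dev/null; python3 -c "
from h import *
st()"; python3 -m crank '[0,0,3,0,0,0,3,0,0,0,0,0]' >/dev/null; python3 - <<'E'
from h import *
s=cam("scene"); c=cam("wrist"); st()
crop(s,160,170,340,320,4,"s8.png");crop(c,130,150,440,380,2.5,"w8.png")
E
```

```text
7.4 [ 472.44 -262.33    1.36] yaw -0.04 F [ 0.33 -0.11  0.5 ] w 69.6 tilt [ 0.0419  0.0313 -0.9986]
7.8 [ 472.59 -262.24   -5.4 ] yaw -0.05 F [0.53 0.16 0.79] w 70.2 tilt [ 0.0416  0.0313 -0.9986]
```

View pics/s8.png

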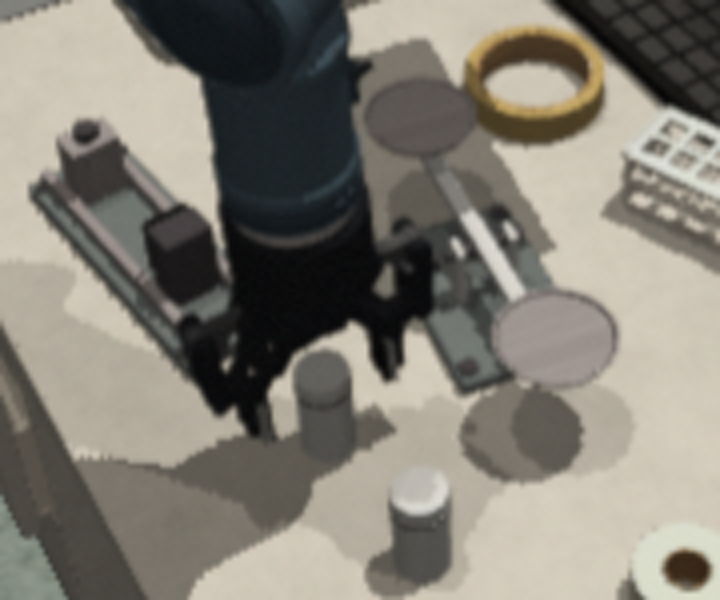

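View pics/w8.png

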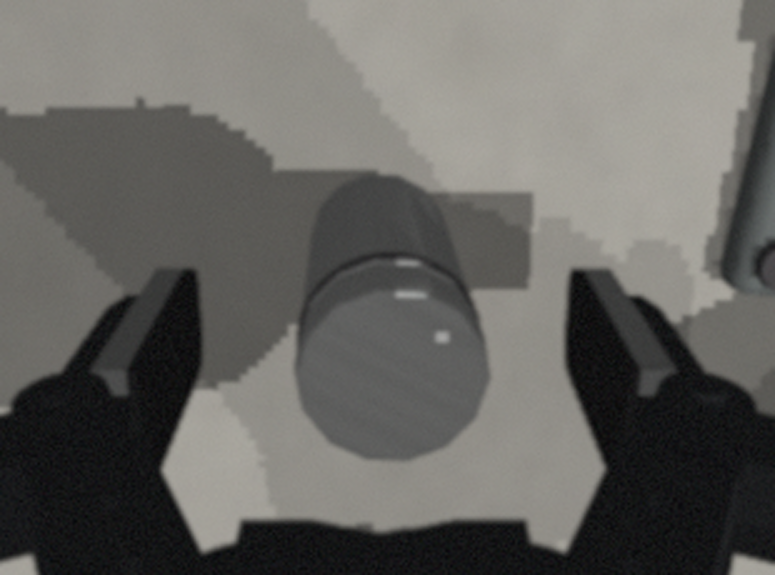

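```bash
python3 -m crank '[0,0,0,0,0,0,0,0,0,0,0,0,0,0,0,0,0,0,0,0,0,0,0,0]' 20 30>/dev/null; python3 - <<'E'
from h import *
s=cam("scene"); c=cam("wrist"); st()
crop(s,160,170,340,320,4,"s9.png");crop(c,130,150,440,380,2.5,"w9.png")
E
```

```text
clock: 8.4
position: [472.8, -262.5, -4.5]
ee_rot: [0.707, 0.707, 0.026, 0.004]
contact_force: [-0.1, -0.1, 0.4]
width: 30.5
8.5 [ 472.81 -262.56   -4.53] yaw -0.04 F [-0.27  0.33  1.3 ] w 30.8 tilt [ 0.0422  0.0314 -0.9986]
```

View pics/s9.png

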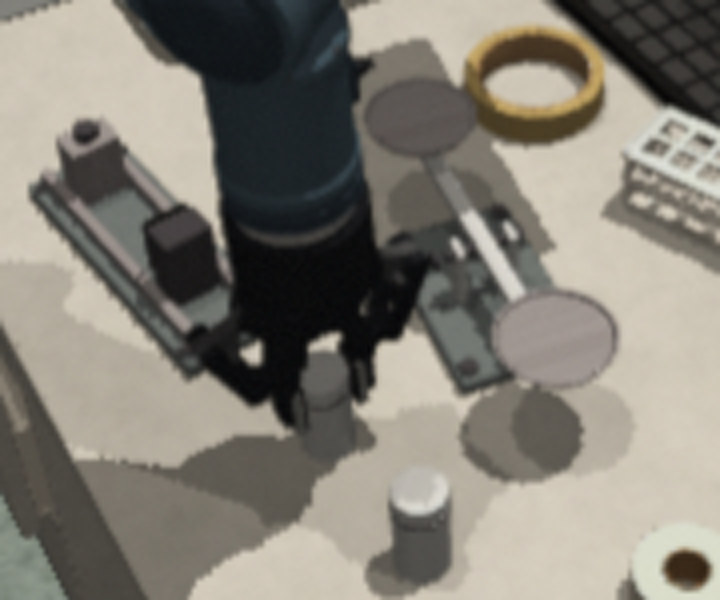

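View pics/w9.png

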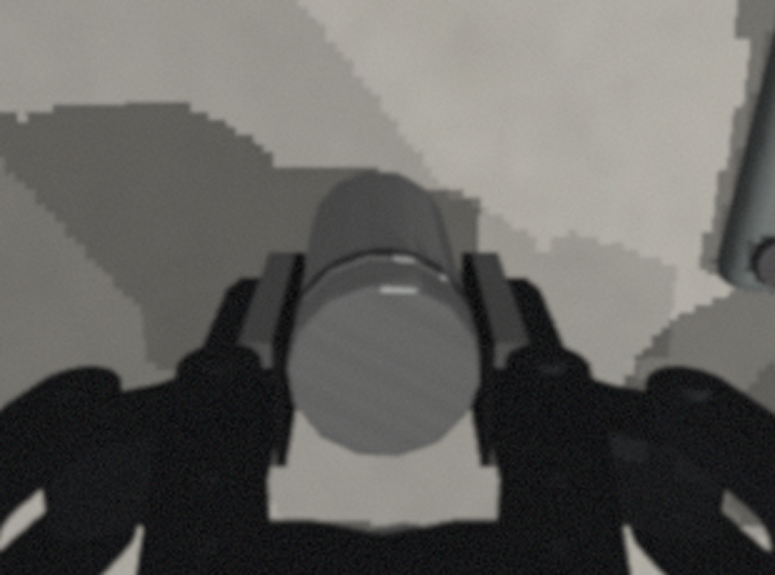

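```bash
python3 -m crank '[0,0,-5,0,0,0,-10,0,0,0,-20,0,0,0,-25,0,0,0,-25,0,0,0,-25,0,0,0,-20,0,0,0,0,0]'; python3 - <<'E'
from h import *
st(); plan([615,-117,125],0,step=30)
E
```

```text
clock: 9.3
position: [463.2, -265.6, 130.2]
ee_rot: [0.708, 0.706, 0.025, 0.0]
contact_force: [0.4, -0.6, -2.7]
width: 30.6
9.3 [ 463.18 -265.59  130.18] yaw -0.18 F [ 0.37 -0.58 -2.71] w 30.6 tilt [ 0.0358  0.0348 -0.9988]
8 rows: [18.6,18.9,0.6,-0.0,18.6,18.9,0.6,-0.0,18.6,18.9,0.6,-0.0,18.6,18.9,0.6,-0.0,18.6,18.9,0.6,-0.0,18.6,19.0,0.6,-0.0,18.6,19.0,0.6,-0.0,18.6,19.0,0.6,-0.0]
```

```bash
python3 -m crank '[18,19,0,0,18,19,0,0,18,19,0,0,18,19,0,0,18,19,0,0,18,19,0,0,18,19,0,0,12,12,0,0,0,0,0,0,0,0,0,0]'; python3 - <<'E'
from h import *
st(); plan([615,-117,125],0,step=15)
c=cam("wrist"); cv2.imwrite("pics/w10.png",c["image"])
E
```

```text
clock: 10.3
position: [603.8, -122.2, 130.1]
ee_rot: [0.71, 0.704, 0.021, -0.007]
contact_force: [-0.5, -0.5, -1.7]
width: 30.6
10.3 [ 603.83 -122.17  130.14] yaw -0.52 F [-0.46 -0.53 -1.71] w 30.6 tilt [ 0.0203  0.0389 -0.999 ]
1 rows: [5.3,11.1,5.1,-0.5]
```

View pics/w10.png

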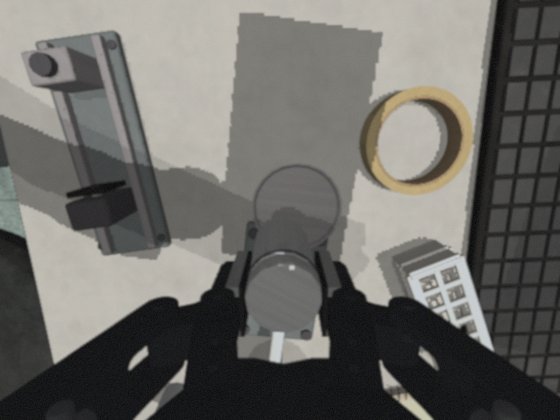

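```bash
python3 - <<'E'
from h import *
c=cam("wrist"); st(); 
print(onz(c,(297,208),73),onz(c,(253,206),73),onz(c,(341,206),73),onz(c,(297,165),73))
E
```

```text
10.4 [ 603.69 -122.46  130.42] yaw -0.6 F [-0.08  0.82 -1.74] w 30.7 tilt [ 0.021   0.0397 -0.999 ]
[ 615.22629855 -116.45182379   73.        ] [ 580.59260569 -114.29880239   73.        ] [ 650.04587681 -115.3557497    73.        ] [615.18863675 -82.62339294  73.        ]
```

```bash
python3 -m crank '[3,6,0,-0.3,3,6,5,-0.3,0,0,12,0,0,0,12,0,0,0,10,0,0,0,6,0,0,0,0,0]'; python3 - <<'E'
from h import *
st(); plan([615,-117,66],0,step=5)
E
```

```text
clock: 11.1
position: [614.1, -118.7, 81.1]
ee_rot: [0.709, 0.705, 0.02, -0.007]
contact_force: [-0.6, -1.0, -2.6]
width: 30.8
11.1 [ 614.07 -118.67   81.08] yaw -0.38 F [-0.56 -1.04 -2.6 ] w 30.8 tilt [ 0.0184  0.0391 -0.9991]
4 rows: [0.4,0.2,3.8,-0.1,0.4,0.2,3.8,-0.1,0.4,0.2,3.8,-0.1,0.4,0.2,3.8,-0.1]
```

```bash
python3 -m crank '[0.5,0,4,0,0.5,0,4,0,0.5,0,3,0,0,0,0,0]'|grep -v ee; python3 -m crank '[0.5,0,2,0,0.5,0,2,0,0,0,0,0]'|grep -E "pos|force"; python3 -m crank '[0.5,0,2,0,0.5,0,2,0,0,0,0,0]'|grep -E "pos|force";  python3 - <<'E'
from h import *
s=cam("scene"); st()
crop(s,200,120,340,320,3,"s11.png")
E
```

```text
clock: 11.5
position: [614.5, -116.8, 69.5]
contact_force: [-0.3, -0.8, -2.3]
width: 30.9
position: [615.3, -115.5, 65.9]
contact_force: [-0.7, 0.1, -2.5]
position: [615.8, -114.6, 62.1]
contact_force: [0.2, -0.2, -1.6]
12.15 [ 615.87 -114.57   62.25] yaw -0.38 F [-0.36  0.16 -2.33] w 30.6 tilt [ 0.0214  0.0386 -0.999 ]
```

View pics/s11.png

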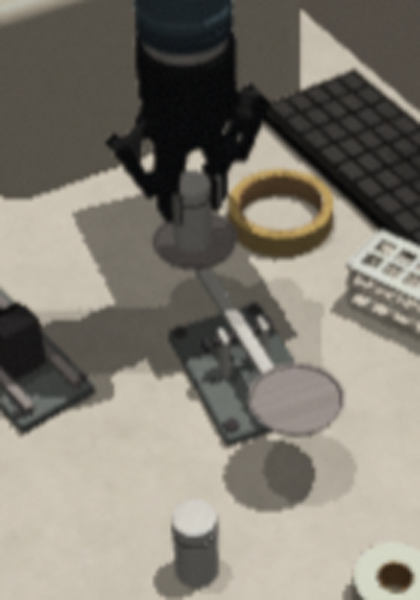

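```bash
python3 -m crank '[-0.5,0,2,0,-0.5,0,1.5,0,0,0,0,0]'|grep -E "pos|force"; python3 -m crank '[-0.5,0,1.5,0,0,0,0,0,0,0,0,0]'|grep -E "pos|force"; python3 -m crank '[-0.5,0,1.5,0,0,0,0,0,0,0,0,0]'|grep -E "pos|force"
```

```text
position: [616.3, -115.0, 58.7]
contact_force: [-0.5, 0.3, -1.1]
position: [616.6, -115.2, 57.7]
contact_force: [0.1, -0.0, -2.2]
position: [616.7, -115.1, 57.7]
contact_force: [-0.3, 1.0, -0.5]
```

```bash
python3 - <<'E'
from h import *
s=cam("scene"); st()
crop(s,200,120,340,320,3,"s12.png")
E
```

```text
13.1 [ 616.76 -115.13   57.67] yaw -0.36 F [-1.53  1.48 -0.95] w 31.0 tilt [ 0.0221  0.0424 -0.9989]
```

View pics/s12.png

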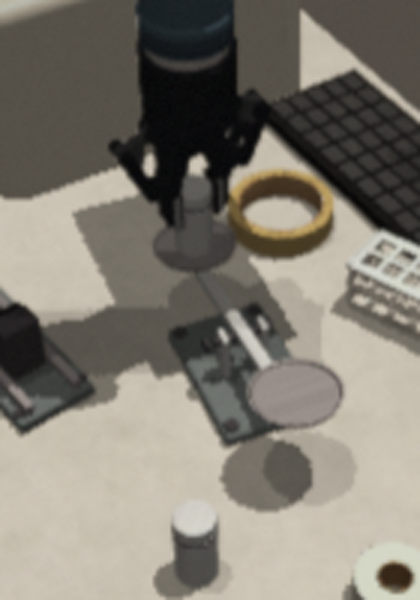

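```bash
python3 -m crank '[0,0,0,0,0,0,0,0,0,0,0,0,0,0,0,0]' 60|grep -E "pos|force|wid"; python3 -m crank '[0,0,-5,0,0,0,-10,0,0,0,-15,0,0,0,-20,0,0,0,-20,0,0,0,-20,0]' |grep -E "pos|force|wid";python3 - <<'E'
from h import *
s=cam("scene"); c=cam("wrist"); st()
crop(s,200,120,340,320,3,"s13.png"); cv2.imwrite("pics/w13.png",c["image"])
E
```

```text
position: [618.3, -116.6, 58.2]
contact_force: [0.1, 0.6, -0.0]
width: 60.0
position: [614.5, -120.6, 152.9]
contact_force: [0.7, 0.2, -0.4]
width: 60.2
14.2 [ 617.34 -121.99  155.89] yaw -0.48 F [ 0.43 -0.1   0.81] w 59.9 tilt [ 0.0297  0.0388 -0.9988]
```

View pics/s13.png

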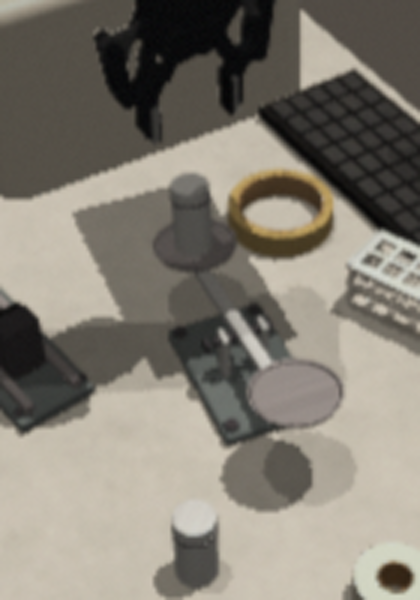

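View pics/w13.png

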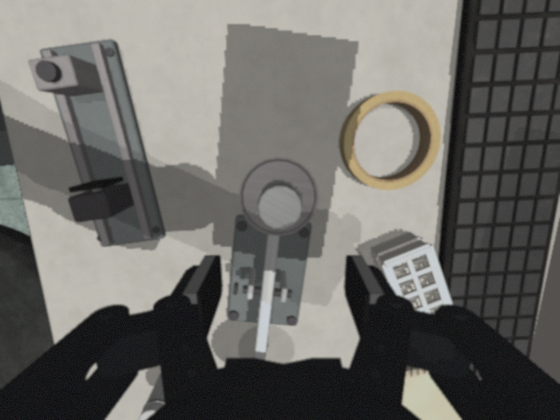

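```bash
python3 - <<'E'
from h import *
plan([477,-358,150],0,step=36)
E
```

```text
8 rows: [-29.6,-17.3,0.7,-0.1,-29.6,-17.3,0.7,-0.1,-29.6,-17.4,0.7,-0.1,-29.6,-17.4,0.7,-0.1,-29.6,-17.4,0.7,-0.1,-29.6,-17.5,0.7,-0.1,-29.5,-17.5,0.7,-0.1,-29.5,-17.5,0.7,-0.1]
```

```bash
python3 -m crank '[-25,-15,0,0,-32,-18,0,0,-32,-18,0,0,-32,-18,0,0,-32,-18,0,0,-32,-18,0,0,-32,-18,0,0,-20,-12,0,0,-7,-3,0,0,0,0,0,0,0,0,0,0]' 75|grep -E "pos|force|wid";python3 - <<'E'
from h import *
s=cam("scene"); c=cam("wrist"); st()
import pickle; pickle.dump(c,open("w14.pkl","wb"))
crop(s,200,120,340,320,3,"s14.png"); crop(c,130,100,440,330,2.5,"w14.png")
print((proj(c,[477,-359,64])-[130,100])*2.5)
E
```

```text
position: [476.9, -369.5, 144.5]
contact_force: [0.7, 0.2, -0.1]
width: 75.2
15.4 [ 477.65 -368.71  144.41] yaw 0.04 F [0.41 0.57 0.53] w 74.8 tilt [ 0.0367  0.0417 -0.9985]
[375.23574582 241.2754772 ]
```

View pics/w14.png

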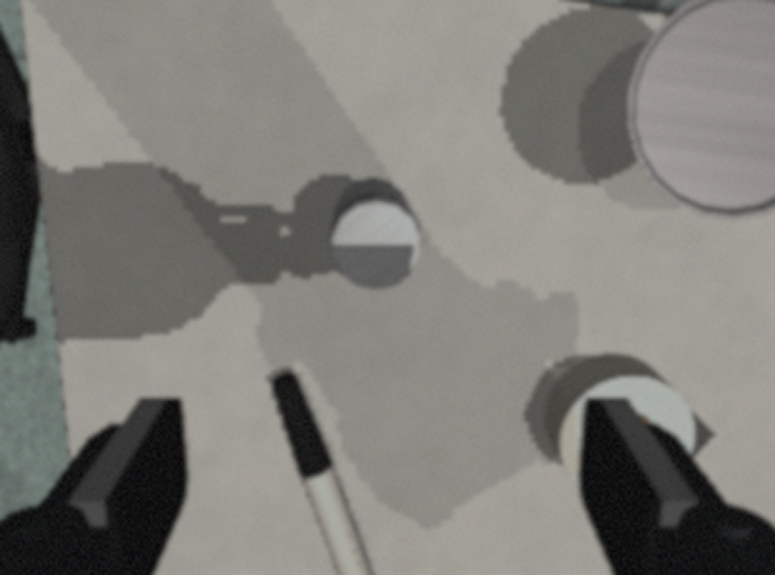

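```bash
python3 -m crank '[1,-1,20,0,1,-1,22,0,1,-1,22,0,1,-1,20,0,0,0,14,0,0,0,0,0]'|grep -E "pos|force|wid";python3 - <<'E'
from h import *
st();plan([479,-358.5,-4.5],0,step=8)
c=cam("wrist"); crop(c,130,100,440,330,2.5,"w15.png")
E
```

```text
position: [488.3, -350.0, 44.0]
contact_force: [1.0, 1.3, 0.4]
width: 74.8
16.0 [ 488.29 -349.95   43.96] yaw 1.18 F [1.04 1.27 0.45] w 74.8 tilt [ 0.0419  0.0459 -0.9981]
7 rows: [-1.2,-1.4,6.9,0.2,-1.2,-1.3,6.9,0.2,-1.2,-1.3,6.9,0.2,-1.2,-1.3,6.9,0.2,-1.2,-1.3,6.9,0.2,-1.2,-1.3,6.9,0.2,-1.2,-1.3,6.9,0.2]
```

View pics/w15.png

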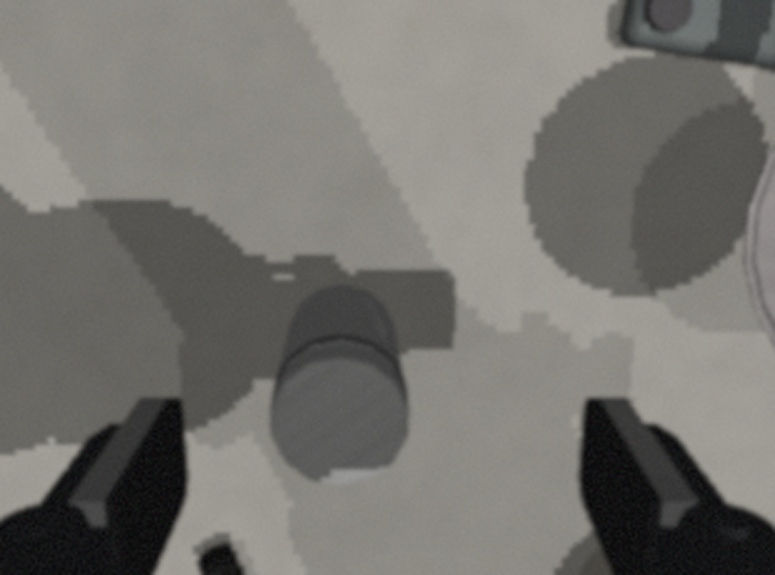

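```bash
python3 -m crank '[-4,-4,0,0.4,-4,-4,0,0.4,-2,-3,0,0.3,0,0,0,0]'|grep -E "pos|force|wid"; python3 -m crank '[-1,-1,8,0,0,-1,8,0,0,0,8,0,0,0,0,0]'|grep -E "pos|force|wid"; python3 - <<'E'
from h import *
st();plan([479,-358.5,-4.5],0,step=8)
c=cam("wrist"); crop(c,130,100,440,330,2.5,"w16.png")
E
```

```text
position: [479.6, -363.8, 47.6]
contact_force: [-0.3, -0.1, -0.9]
width: 75.3
position: [478.7, -364.7, 22.3]
contact_force: [-0.9, 0.3, 0.7]
width: 75.1
16.85 [ 478.68 -364.66   22.29] yaw -0.07 F [-0.94  0.31  0.66] w 75.1 tilt [ 0.05    0.0406 -0.9979]
4 rows: [1.5,0.1,6.7,-0.0,1.5,0.1,6.7,-0.0,1.5,0.1,6.7,-0.0,1.5,0.1,6.7,-0.0]
```

View pics/w16.png

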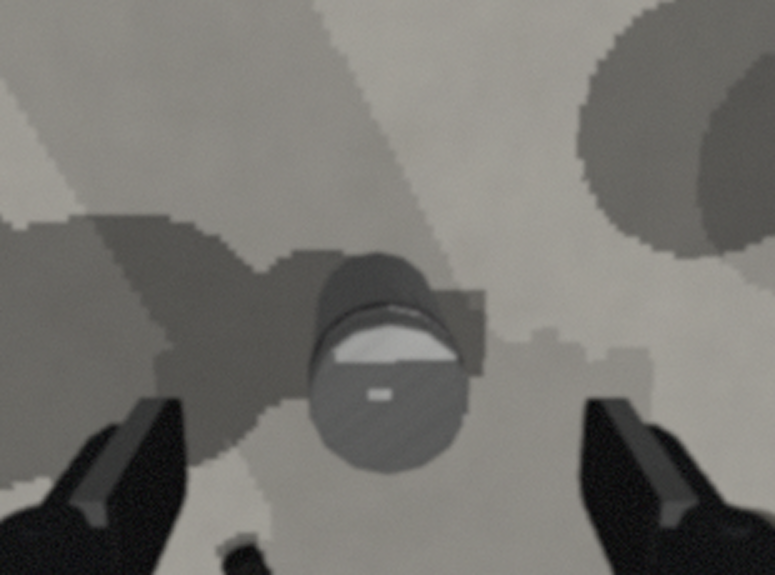

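```bash
python3 -m crank '[1.5,0,7,0,1.5,0,7,0,1,-0.5,7,0,0,0,5,0,0,0,0,0]'|grep -E "pos|force|wid"; python3 - <<'E'
from h import *
st()
c=cam("wrist"); crop(c,130,100,440,330,2.5,"w17.png")
E
```

```text
position: [480.1, -358.8, -5.8]
contact_force: [1.0, -0.1, 0.3]
width: 75.2
17.4 [ 480.12 -358.79   -5.77] yaw -0.01 F [ 1.04 -0.1   0.33] w 75.2 tilt [ 0.05    0.0407 -0.9979]
```

View pics/w17.png

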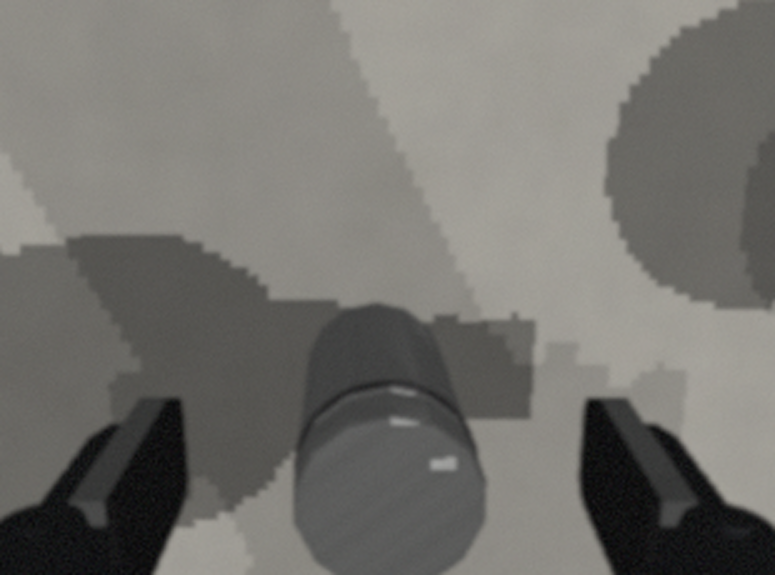

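Same relative view as the first grasp. Grip and lift.

```bash
python3 -m crank '[0,0,0,0,0,0,0,0,0,0,0,0,0,0,0,0,0,0,0,0,0,0,0,0,0,0,0,0]' 20 30|grep -E "pos|force|wid"; python3 -m crank '[0,0,-5,0,0,0,-10,0,0,0,-20,0,0,0,-25,0,0,0,-25,0,0,0,-25,0,0,0,-20,0,0,0,0,0,0,0,0,0]'|grep -E "pos|force|wid"; python3 - <<'E'
from h import *
st(); plan([590,-314,130],0,step=22)
E
```

```text
position: [480.0, -359.7, -4.4]
contact_force: [-0.0, -0.4, -0.3]
width: 31.2
position: [472.4, -364.6, 132.2]
contact_force: [-0.2, -0.7, -1.7]
width: 31.4
19.05 [ 472.36 -364.57  132.17] yaw -0.12 F [-0.24 -0.68 -1.72] w 31.4 tilt [ 0.0511  0.0407 -0.9979]
6 rows: [8.5,19.6,0.4,-0.0,8.5,19.6,0.4,-0.0,8.5,19.6,0.4,-0.0,8.4,19.6,0.4,-0.0,8.4,19.6,0.4,-0.0,8.4,19.6,0.4,-0.0]
```

```bash
python3 -m crank '[8,18,0,0,8,20,0,0,8,20,0,0,8,20,0,0,8,20,0,0,8,16,0,0,0,0,0,0,0,0,0,0]'|grep -E "pos|force|wid"; python3 - <<'E'
from h import *
st(); c=cam("wrist"); cv2.imwrite("pics/w18.png",c["image"]); import pickle; pickle.dump(c,open("w18.pkl","wb"))
E
```

```text
position: [598.5, -301.3, 129.5]
contact_force: [-0.4, -0.0, -0.6]
width: 30.8
19.85 [ 598.47 -301.27  129.45] yaw 0.53 F [-0.38 -0.01 -0.62] w 30.8 tilt [ 0.0401  0.0506 -0.9979]
```

View pics/w18.png

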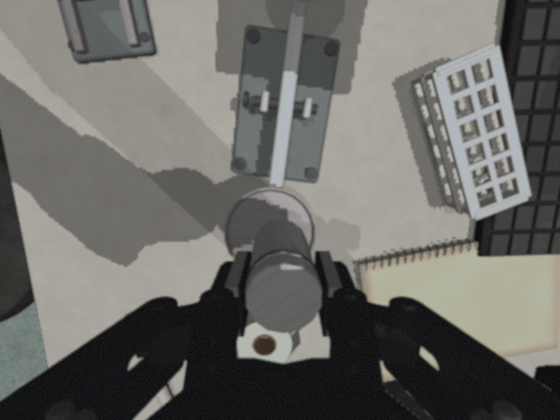

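```bash
python3 - <<'E'
from h import *
import pickle; c=pickle.load(open("w18.pkl","rb"))
print(onz(c,(226,231),82),onz(c,(314,231),82),onz(c,(271,188),82)); st(); plan([590,-313,130],0,step=8)
E
```

```text
[ 556.02061346 -310.74694749   82.        ] [ 623.72474411 -311.05982613   82.        ] [ 590.44718214 -277.36730296   82.        ]
19.9 [ 598.75 -300.62  129.38] yaw 0.53 F [-0.11  1.4  -2.03] w 31.0 tilt [ 0.0408  0.0517 -0.9978]
2 rows: [-6.1,-4.4,-0.3,0.3,-6.2,-4.4,-0.3,0.3]
```

```bash
python3 -m crank '[-4,-3,0,0.2,-5,-4,0,0.2,-5,-3,0,0,0,0,10,0,0,0,12,0,0,0,8,0,0,0,0,0]'|grep -E "pos|force|wid"; python3 - <<'E'
from h import *
st(); plan([590,-313,88],0,step=6)
E
```

```text
position: [582.9, -319.1, 95.6]
contact_force: [0.3, 0.6, -1.5]
width: 31.2
20.6 [ 582.92 -319.1    95.61] yaw -0.52 F [ 0.27  0.56 -1.46] w 31.2 tilt [ 0.0386  0.0509 -0.998 ]
3 rows: [2.1,2.3,2.5,-0.2,2.0,2.3,2.5,-0.2,2.0,2.4,2.5,-0.2]
```

```bash
python3 -m crank '[2,2.5,2.5,0,2,2.5,2.5,0,1,1,2.5,0,0,0,2,0,0,0,0,0]'|grep -E "pos|force|wid"; python3 -m crank '[0,0,2,0,0,0,2,0,0,0,0,0]'|grep -E "pos|force|wid"; python3 -m crank '[0,0,2,0,0,0,2,0,0,0,0,0]'|grep -E "pos|force|wid"; python3 - <<'E'
from h import *
s=cam("scene"); st()
crop(s,180,120,340,320,3,"s19.png")
E
```

```text
position: [591.2, -311.7, 85.4]
contact_force: [0.9, -0.1, -1.9]
width: 31.7
position: [591.7, -311.6, 81.6]
contact_force: [-0.4, 0.1, -1.2]
width: 31.2
position: [591.8, -311.8, 77.4]
contact_force: [0.2, 0.6, -1.1]
width: 31.3
21.75 [ 591.81 -311.87   77.6 ] yaw -0.38 F [ 0.28 -0.26 -1.43] w 31.1 tilt [ 0.0398  0.0507 -0.9979]
```

View pics/s19.png

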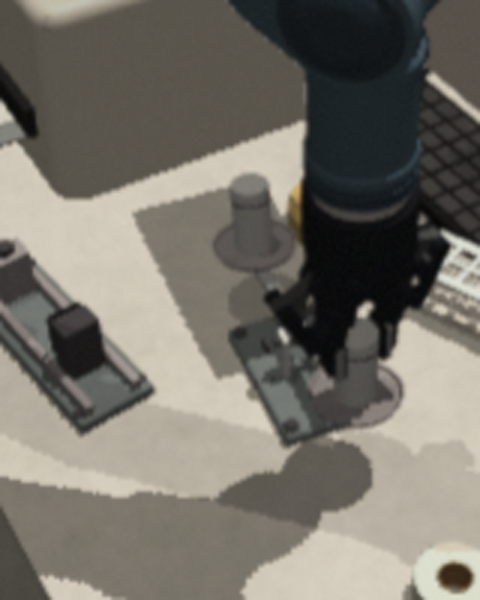

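```bash
python3 -m crank '[0,0,1.5,0,0,0,0,0,0,0,0,0]'|grep -E "pos|force|wid"; python3 -m crank '[0,0,1.5,0,0,0,0,0,0,0,0,0]'|grep -E "pos|force|wid"; python3 - <<'E'
from h import *
F=[]
for i in range(4): observe(); c=cam("wrist"); F.append(observe()["contact_force"])
print(np.mean(F,0)); st()
cv2.imwrite("pics/w20.png",c["image"])
E
```

```text
position: [591.9, -311.9, 76.1]
contact_force: [0.5, -0.6, -1.5]
width: 31.1
position: [592.0, -312.1, 75.4]
contact_force: [-0.3, 0.7, 1.0]
width: 31.5
[-0.87055532  0.33941515  0.31013366]
22.55 [ 592.   -312.11   75.24] yaw -0.4 F [-0.21 -0.37  0.4 ] w 31.1 tilt [ 0.0402  0.0506 -0.9979]
```

View pics/w20.png

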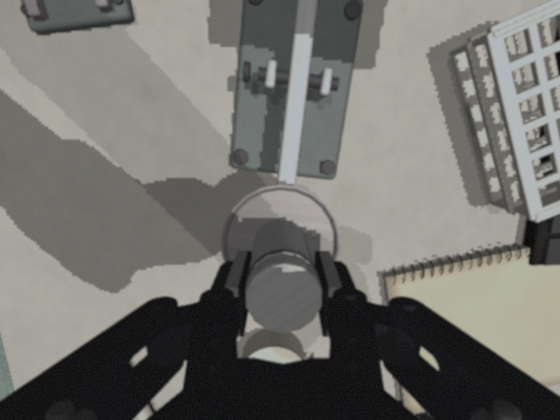

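```bash
python3 -m crank '[0,0,0,0,0,0,0,0,0,0,0,0,0,0,0,0]' 60|grep -E "pos|force|wid"; python3 -m crank '[0,0,-5,0,0,0,-8,0,0,0,-15,0,0,0,-20,0,0,0,-20,0,0,0,-20,0]' |grep -E "pos|force|wid";python3 - <<'E'
from h import *
s=cam("scene"); c=cam("wrist"); st()
crop(s,180,120,340,320,3,"s21.png"); cv2.imwrite("pics/w21.png",c["image"])
E
```

```text
position: [593.2, -312.9, 75.8]
contact_force: [-1.0, 0.2, 0.4]
width: 60.2
position: [587.8, -316.6, 167.7]
contact_force: [0.9, 0.2, 0.3]
width: 59.9
23.65 [ 589.95 -319.04  171.03] yaw -0.45 F [-0.05 -1.14  0.46] w 60.0 tilt [ 0.0458  0.0466 -0.9979]
```

View pics/s21.png

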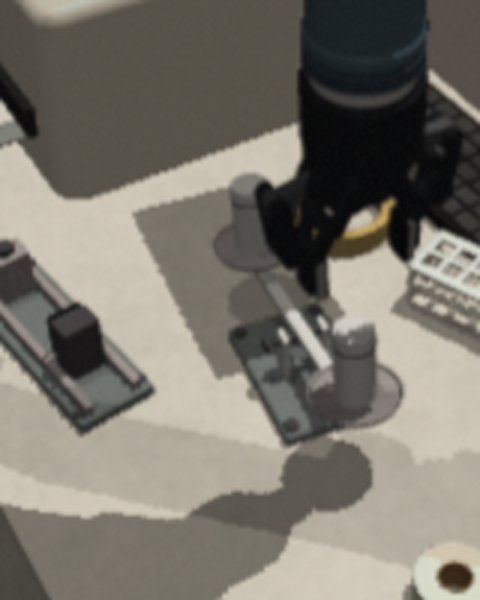

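View pics/w21.png

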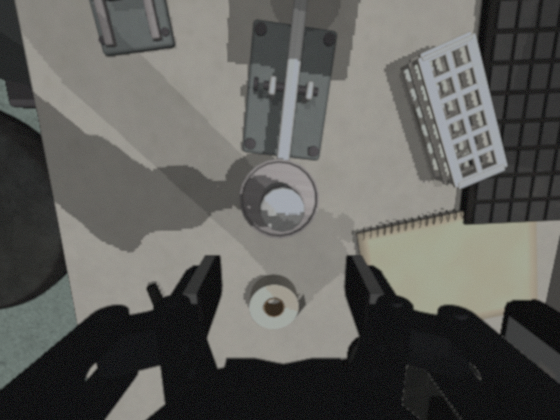

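```bash
python3 - <<'E'
from h import *
plan([613,-121,155],0,step=28)
E
python3 -m crank '[26,3,0,0,28,4,3,0,28,3,3,0,28,3,3,0,28,3,3,0,28,3,3,0,20,3,0,0,8,0,0,0,0,0,0,0,0,0,0,0]' 75|grep -E "pos|force|wid";python3 - <<'E'
from h import *
s=cam("scene"); c=cam("wrist"); st()
crop(s,180,120,340,320,3,"s22.png"); crop(c,130,100,440,330,2.5,"w22.png"); import pickle; pickle.dump(c,open("w22.pkl","wb"))
E
```

```text
8 rows: [24.8,2.7,2.0,-0.1,24.8,2.7,2.0,-0.1,24.8,2.7,2.0,-0.1,24.8,2.8,2.0,-0.1,24.8,2.8,2.0,-0.1,24.8,2.8,2.0,-0.1,24.8,2.8,2.0,-0.1,24.8,2.9,2.0,-0.1]
position: [613.3, -122.1, 169.0]
contact_force: [-0.2, 0.1, 0.1]
width: 74.8
24.75 [ 613.09 -122.9   169.06] yaw -0.91 F [-0.23 -0.32  0.32] w 75.1 tilt [ 0.0496  0.0434 -0.9978]
```

View pics/s22.png

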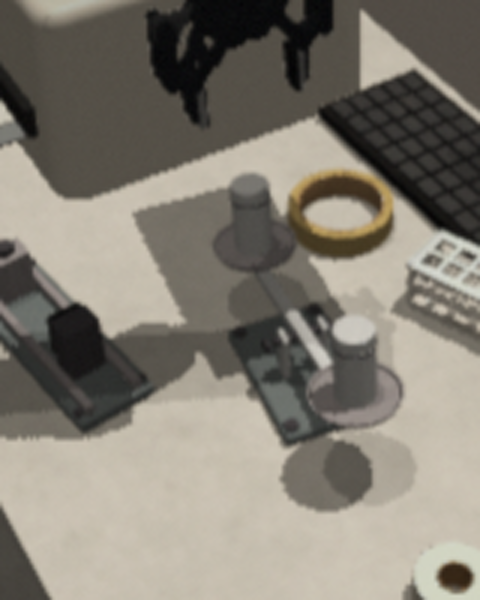

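View pics/w22.png

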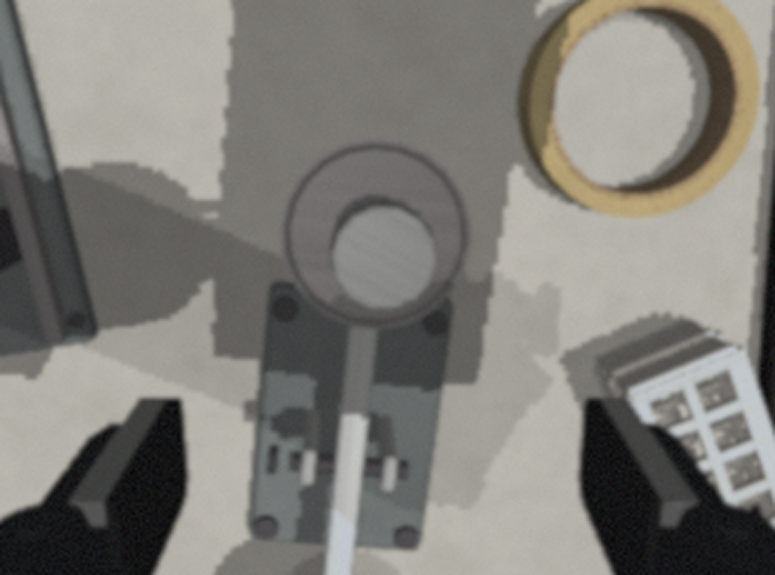

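```bash
python3 - <<'E'
from h import *
import pickle; c=pickle.load(open("w22.pkl","rb"))
print(onz(c,(130+383/2.5,100+257/2.5),125.5)); st()
E
```

```text
[ 614.8369179  -109.26644132  125.5       ]
24.75 [ 613.09 -122.9   169.06] yaw -0.91 F [-0.23 -0.32  0.32] w 75.1 tilt [ 0.0496  0.0434 -0.9978]
```

```bash
python3 -m crank '[1,-1,12,0,1,-1,16,0,1,-1,16,0,0,-1,14,0,0,0,8,0,0,0,0,0]'|grep -E "pos|force|wid";python3 - <<'E'
from h import *
st(); plan([617,-109,57.5],0,step=8)
c=cam("wrist"); crop(c,130,100,440,330,2.5,"w23.png")
E
```

```text
position: [609.3, -121.3, 95.3]
contact_force: [-0.4, 0.2, -0.2]
width: 74.7
25.35 [ 609.34 -121.3    95.28] yaw -1.33 F [-0.43  0.15 -0.18] w 74.7 tilt [ 0.0457  0.0415 -0.9981]
6 rows: [2.1,1.2,6.3,-0.2,2.1,1.2,6.3,-0.2,2.1,1.2,6.3,-0.2,2.1,1.3,6.3,-0.2,2.1,1.3,6.3,-0.2,2.1,1.3,6.3,-0.2]
```

View pics/w23.png

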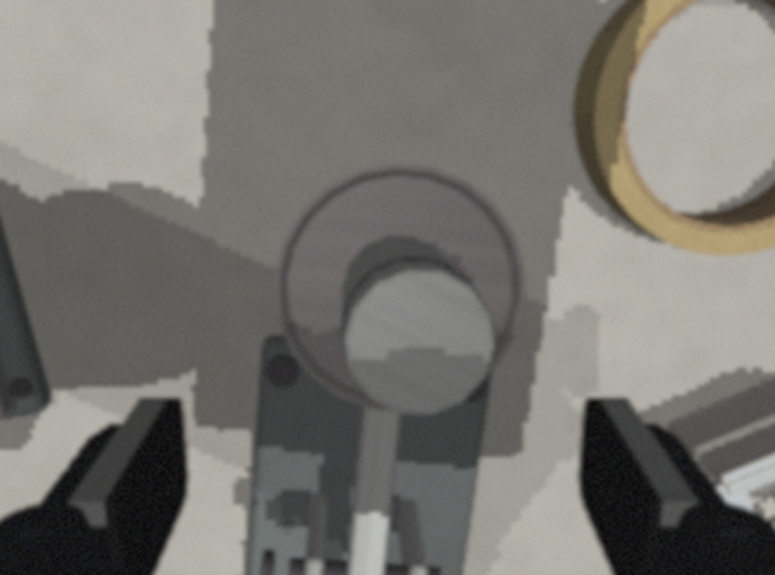

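```bash
python3 -m crank '[3,2.5,0,-0.4,3,2.5,0,-0.4,3,2,0,-0.4,0,0,0,0]'|grep -E "pos|force|wid";python3 -m crank '[0.5,0,8,0,0.5,0,8,0,0,0,4,0,0,0,0,0]'|grep -E "pos|force|wid";python3 - <<'E'
from h import *
st(); plan([617,-109,57.5],0,step=6)
c=cam("wrist"); crop(c,130,100,440,330,2.5,"w24.png")
E
```

```text
position: [619.6, -112.0, 98.7]
contact_force: [0.6, 1.0, 0.6]
width: 74.8
position: [621.2, -109.6, 77.6]
contact_force: [0.5, 0.7, -0.7]
width: 75.1
26.2 [ 621.22 -109.63   77.65] yaw 0.06 F [ 0.49  0.72 -0.71] w 75.1 tilt [ 0.0518  0.0411 -0.9978]
4 rows: [0.2,-1.1,5.0,0.0,0.2,-1.1,5.0,0.0,0.2,-1.1,5.0,0.0,0.2,-1.1,5.0,0.0]
```

View pics/w24.png

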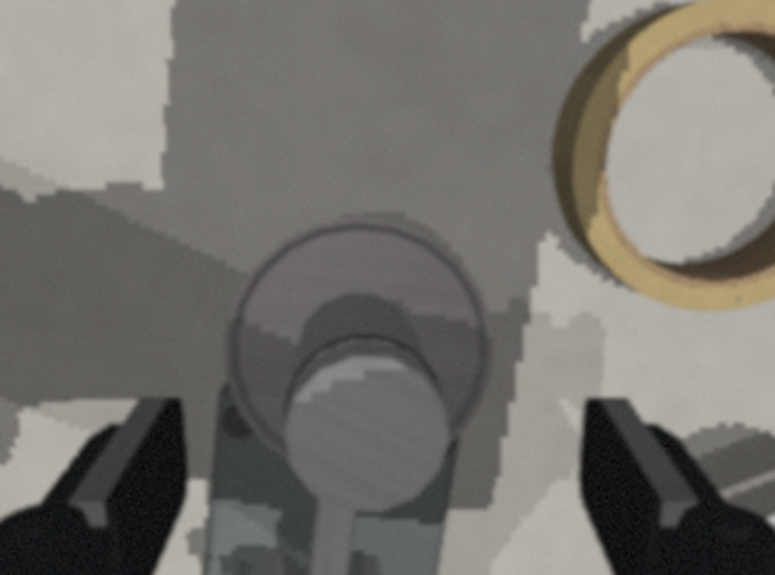

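```bash
python3 -m crank '[0,-1.5,5,0,0,-1.5,5,0,0,-1.5,5,0,0,-1,4.5,0,0,0,0,0]'|grep -E "pos|force|wid"; python3 -m crank '[0,0,0,0,0,0,0,0,0,0,0,0,0,0,0,0,0,0,0,0,0,0,0,0,0,0,0,0]' 20 30|grep -E "pos|force|wid";python3 - <<'E'
from h import *
st()
c=cam("wrist"); crop(c,130,100,440,330,2.5,"w25.png")
E
```

```text
position: [616.0, -109.4, 56.3]
contact_force: [-0.4, -0.2, -0.5]
width: 75.1
position: [616.4, -109.6, 56.8]
contact_force: [0.2, 0.2, -0.2]
width: 31.4
27.45 [ 616.36 -109.58   56.83] yaw 0.0 F [ 0.23  0.23 -0.17] w 31.4 tilt [ 0.0523  0.0408 -0.9978]
```

View pics/w25.png

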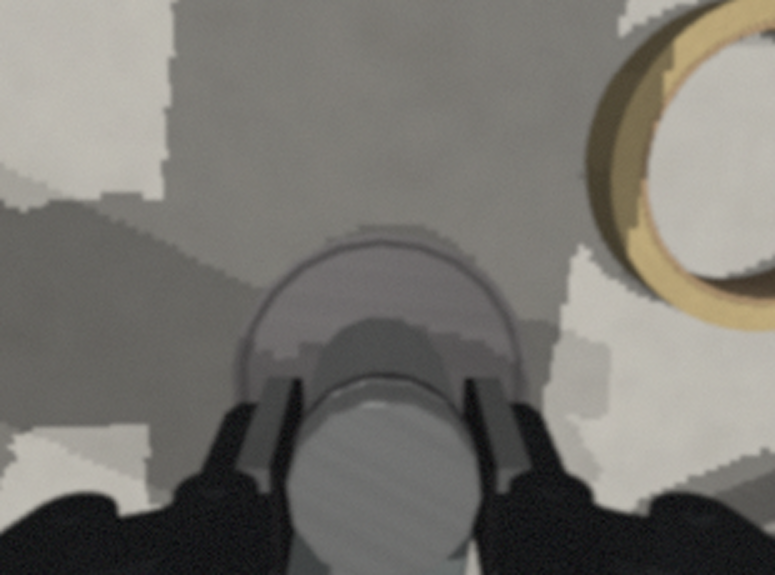

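```bash
python3 -m crank '[0,0,-1.5,0,0,0,-2,0,0,0,-2,0,0,0,-2,0,0,0,-2,0,0,0,-2,0,0,0,-2,0,0,0,-2,0,0,0,-2,0,0,0,-2,0,0,0,-2,0,0,0,-3,0]'|grep -E "pos|force|wid"; python3 -m crank '[0,0,-5,0,0,0,-12,0,0,0,-18,0,0,0,-18,0,0,0,-12,0,0,0,0,0]'|grep -E "pos|force|wid";python3 - <<'E'
from h import *
s=cam("scene");st(); crop(s,180,120,340,320,3,"s26.png")
plan([447,-79,140],7.8,step=25)
E
```

```text
position: [613.6, -110.8, 81.8]
contact_force: [-0.1, -0.9, -2.1]
width: 31.5
position: [610.3, -113.8, 153.6]
contact_force: [1.2, -0.6, -2.6]
width: 31.1
29.35 [ 609.97 -113.55  152.79] yaw -0.05 F [-0.08  0.02 -2.4 ] w 31.7 tilt [ 0.0503  0.0411 -0.9979]
7 rows: [4.9,-23.3,1.8,-1.1,5.4,-23.2,1.8,-1.1,5.8,-23.1,1.8,-1.1,6.3,-23.0,1.8,-1.1,6.7,-22.8,1.8,-1.1,7.2,-22.7,1.8,-1.1,7.6,-22.5,1.8,-1.1]
```

View pics/s26.png

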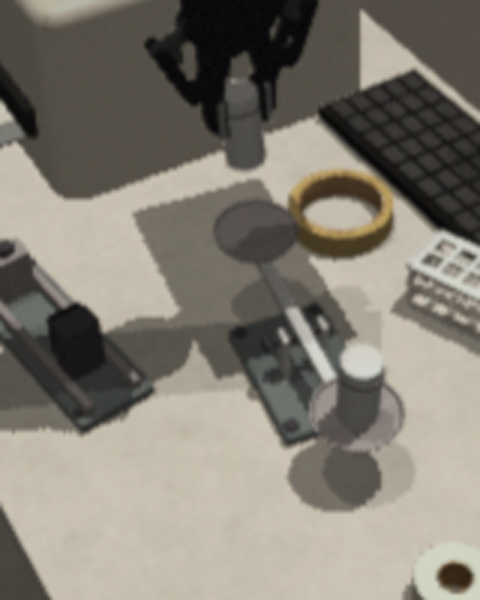

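```bash
python3 -m crank '[4,-20,0,-1,5,-24,0,-1,5,-24,0,-1,6,-24,0,-1,6,-24,0,-1,7,-23,0,-1,7,-18,0,-1,4,-8,0,-1,0,0,0,0,0,0,0,0]'|grep -E "pos|force|wid"; python3 - <<'E'
from h import *
c=cam("wrist");st(); cv2.imwrite("pics/w27.png",c["image"]); import pickle; pickle.dump(c,open("w27.pkl","wb"))
E
```

```text
position: [430.5, -77.2, 139.6]
contact_force: [-0.5, -0.2, -2.2]
width: 31.3
30.4 [430.49 -77.41 139.55] yaw 8.23 F [-0.39  0.41 -2.38] w 31.7 tilt [ 0.0395  0.0429 -0.9983]
```

View pics/w27.png

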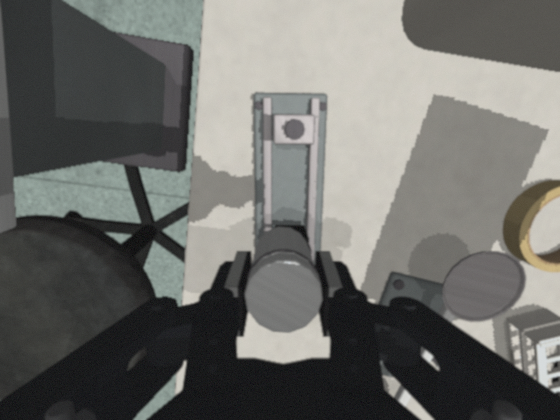

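```bash
python3 - <<'E'
from h import *
import pickle; c=pickle.load(open("w27.pkl","rb"))
crop(c,230,80,350,260,4.2,"w27c.png")
E
```

```text
(no output)
```

View pics/w27c.png

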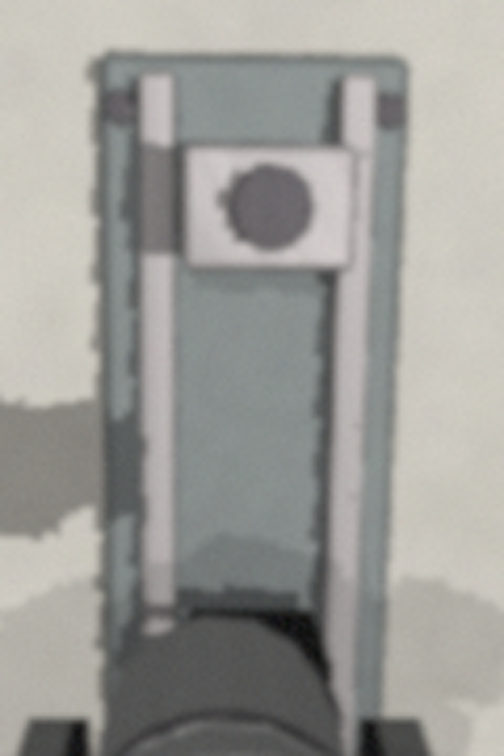

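```bash
python3 - <<'E'
from h import *
import pickle; c=pickle.load(open("w27.pkl","rb"))
f=lambda u,v:(230+u/4.2,80+v/4.2)
L1,L2,R1,R2=[onz(c,f(*p),22) for p in ((175,550),(173,100),(329.5,550),(344.5,100))]
E1,E2=onz(c,f(106,62),12),onz(c,f(404,62),12)
print(L1,L2,R1,R2,E1,E2)
print("outer",onz(c,f(104,400),12),onz(c,f(392,400),12))
m1=(L1+R1)/2;m2=(L2+R2)/2;d=(m2-m1)[:2];d/=np.linalg.norm(d)
print("mid",m1,m2,"yaw",np.degrees(np.arctan2(-d[0],d[1])),"gap",np.linalg.norm(L1-R1))
ctr=(E1+E2)[:2]/2-100*d; print("centre",ctr,"floor pt",ctr+4*d)
print("jaw pad top?",onz(c,f(250,612),60))
for q in((188,266),(350,266)): 
    p=onz(c,f(*q),58); print("stop face",p,(p[:2]-ctr)@d)
E
```

```text
[425.79841168 -90.69418101  22.        ] [411.91935134   8.98643717  22.        ] [462.09230775 -85.91111861  22.        ] [448.7922356   14.42014376  22.        ] [396.19802526  15.44046808  12.        ] [461.90839628  25.20413426  12.        ]
outer [404.76513063 -59.20093024  12.        ] [472.57482294 -49.89065362  12.        ]
mid [443.94535971 -88.30264981  22.        ] [430.35579347  11.70329046  22.        ] yaw 7.738386814829849 gap 36.607712000006146
centre [442.51821982 -78.76701981] floor pt [441.97961946 -74.80344697]
jaw pad top? [441.34923544 -92.02999848  60.        ]
stop face [418.94090208 -23.82658128  58.        ] 57.614795443795984
stop face [450.60444574 -19.33414794  58.        ] 57.8028181170232
```

```bash
python3 -m crank '[1,2,10,0,1,2,14,0,1,2,14,0,0,1,14,0,0,0,8,0,0,0,0,0]'|grep -E "pos|force|wid"; python3 - <<'E'
from h import *
c=cam("wrist");st(); cv2.imwrite("pics/w28.png",c["image"]); import pickle; pickle.dump(c,open("w28.pkl","wb"))
plan([442,-70,60],7.8,step=5)
E
```

```text
position: [447.7, -74.0, 79.5]
contact_force: [-0.5, 1.0, -2.8]
width: 31.5
31.05 [448.16 -74.02  80.07] yaw 8.12 F [ 0.03 -0.24 -2.51] w 30.9 tilt [ 0.0474  0.0348 -0.9983]
5 rows: [1.0,-1.1,4.0,0.1,1.0,-1.1,4.0,0.1,1.0,-1.1,4.0,0.1,1.0,-1.1,4.0,0.1,1.0,-1.1,4.0,0.1]
```

View pics/w28.png

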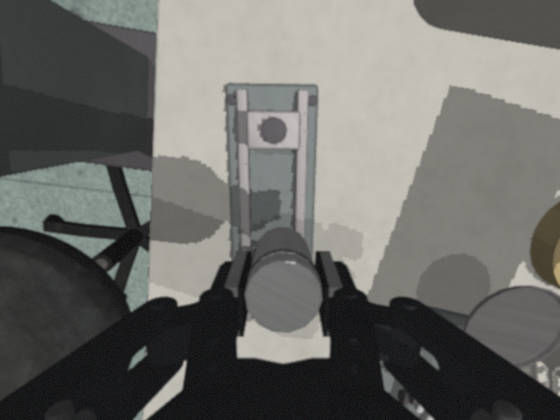

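```bash
python3 -m crank '[1,-2,4,0.1,1,-2,5,0.1,1,-2,6,0,1,-1,6,0,0,0,6,0,0,0,6,0,0,0,0,0,0,0,0,0]'|grep -E "pos|force|wid"; python3 - <<'E'
from h import *
c=cam("wrist");st(); crop(c,180,60,380,300,2.5,"w29.png"); import pickle; pickle.dump(c,open("w29.pkl","wb"))
plan([441.5,-70,40],7.8,step=5)
E
```

```text
position: [444.1, -69.7, 45.5]
contact_force: [0.2, 0.5, -2.7]
width: 31.5
31.9 [444.03 -69.64  45.51] yaw 7.92 F [ 0.26 -0.69 -2.12] w 31.3 tilt [ 0.0507  0.0349 -0.9981]
2 rows: [-0.0,-1.3,2.8,0.1,-0.0,-1.3,2.8,0.1]
```

View pics/w29.png

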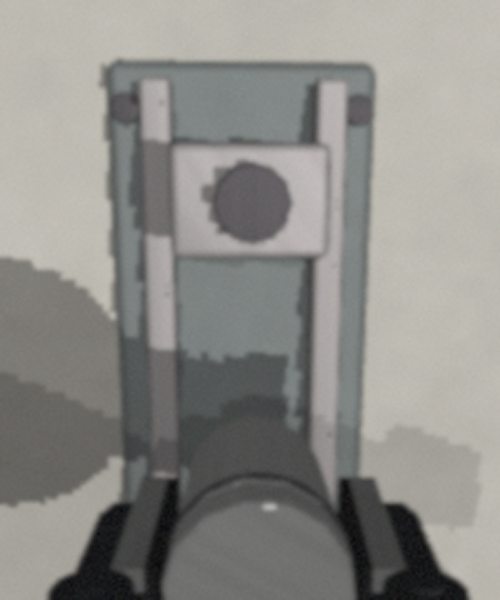

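```bash
python3 - <<'E'
from h import *
import pickle; c=pickle.load(open("w29.pkl","rb"))
f=lambda u,v:(180+u/2.5,60+v/2.5)
L1,L2,R1,R2=[onz(c,f(*p),22) for p in ((178,440),(169,100),(310.5,440),(319,100))]
m1=(L1+R1)/2;m2=(L2+R2)/2;d=(m2-m1)[:2];d/=np.linalg.norm(d)
print(m1,m2,"yaw",np.degrees(np.arctan2(-d[0],d[1])),"gap",np.linalg.norm(L1-R1),np.linalg.norm(L2-R2))
k=(-75-m1[1])/d[1]; print("x at -75",m1[0]+k*d[0])
# capsule axis: silhouette edges
for z in (0,10): print(onz(c,f(192,470),z))
o=observe();M=R.from_quat(o["ee_rot"]).as_matrix()
for zz in(4.5,-10,-30,-59):
  for y in(-16,16): print(zz,y,(proj(c,o["position"]+M@np.array([0,y,zz]))-[180,60])*2.5)
E
```

```text
[441.91565241 -76.13445257  22.        ] [430.01438219  12.25940552  22.        ] yaw 7.668139324666978 gap 36.79416137284535 37.13408662597085
x at -75 441.76291072527107
[428.98438398 -95.59884874   0.        ]
[428.76390422 -91.53464893  10.        ]
4.5 -16 [196.83617428 442.18035227]
4.5 16 [323.75407922 442.08415152]
-10 -16 [192.26397039 465.16706136]
-10 16 [328.83357352 465.06351156]
-30 -16 [184.67895406 503.28858203]
-30 16 [337.26017699 503.17298409]
-59 -16 [169.85839112 577.73194635]
-59 16 [353.72526381 577.59352505]
```

```bash
python3 -m crank '[0,-1,4,0,0,-1,4,0,0,-0.5,4,0,0,-0.3,4,0,0,0,0,0]'|grep -E "pos|force|wid"; python3 - <<'E'
from h import *
c=cam("wrist");st(); crop(c,180,60,380,300,2.5,"w30.png"); import pickle; pickle.dump(c,open("w30.pkl","wb"))
E
```

```text
position: [442.7, -69.4, 28.5]
contact_force: [0.2, 0.1, -1.9]
width: 31.5
32.45 [442.92 -69.45  28.75] yaw 7.93 F [ 1.07 -0.5  -3.04] w 31.0 tilt [ 0.0526  0.0352 -0.998 ]
```

View pics/w30.png

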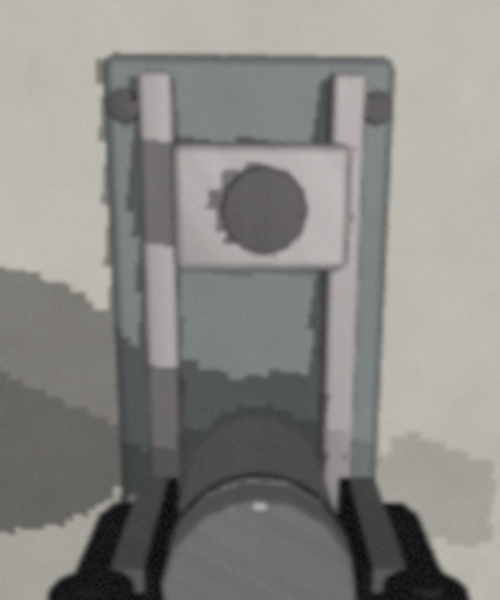

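```bash
python3 -m crank '[0,-1,3,0,0,-0.6,3,0,0,-0.3,3,0,0,0,0,0]'|grep -E "pos|force|wid"; python3 - <<'E'
from h import *
c=cam("wrist");st(); crop(c,180,60,380,300,2.5,"w31.png")
E
```

```text
position: [441.8, -69.4, 19.1]
contact_force: [-0.4, 0.1, -2.4]
width: 31.7
32.9 [441.98 -69.48  19.26] yaw 7.94 F [ 0.02  0.4  -2.54] w 31.4 tilt [ 0.0536  0.0351 -0.9979]
```

View pics/w31.png

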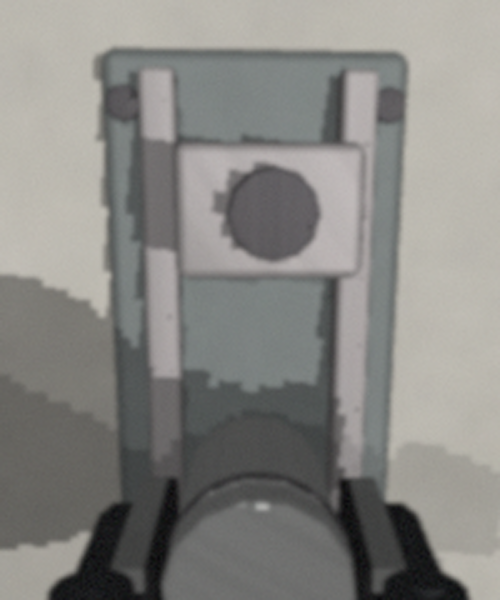

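```bash
python3 -m crank '[0,-0.2,3,0,0,-0.2,2.5,0,0,0,0,0]'|grep -E "pos|force|wid"; python3 -m crank '[0,-0.2,2,0,0,-0.2,2,0,0,0,0,0]'|grep -E "pos|force|wid"; python3 -m crank '[0,0,1.5,0,0,0,0,0]'|grep -E "pos|force|wid"
```

```text
position: [442.3, -69.3, 13.5]
contact_force: [0.2, -0.8, -2.7]
width: 31.2
position: [442.2, -69.2, 9.1]
contact_force: [0.5, -0.9, -2.6]
width: 31.3
position: [442.5, -69.5, 8.6]
contact_force: [-1.9, 1.4, 0.0]
width: 32.0
```

```bash
python3 -m crank '[0,0,1,0,0,0,0,0]'|grep -E "pos|force|wid"; python3 -m crank '[0,0,0,0,0,0,0,0,0,0,0,0,0,0,0,0]' 60|grep -E "pos|force|wid"; python3 -m crank '[0,0,-5,0,0,0,-10,0,0,0,-20,0,0,0,-25,0,0,0,-20,0,0,0,-15,0,0,0,0,0]' |grep -E "pos|force|wid";python3 - <<'E'
from h import *
s=cam("scene"); c=cam("wrist"); st()
crop(s,140,140,340,320,4,"s32.png"); cv2.imwrite("pics/w32.png",c["image"]); import pickle; pickle.dump(c,open("w32.pkl","wb"))
E
```

```text
position: [442.5, -69.5, 8.6]
contact_force: [-1.2, 1.4, 0.2]
width: 31.3
position: [445.0, -69.9, 9.3]
contact_force: [-0.6, -0.5, -0.2]
width: 59.6
position: [438.8, -74.7, 107.6]
contact_force: [0.7, -0.8, -0.1]
width: 59.8
35.1 [437.17 -74.21 105.88] yaw 7.81 F [-0.01 -0.99  0.04] w 60.2 tilt [ 0.0518  0.0358 -0.998 ]
```

View pics/s32.png

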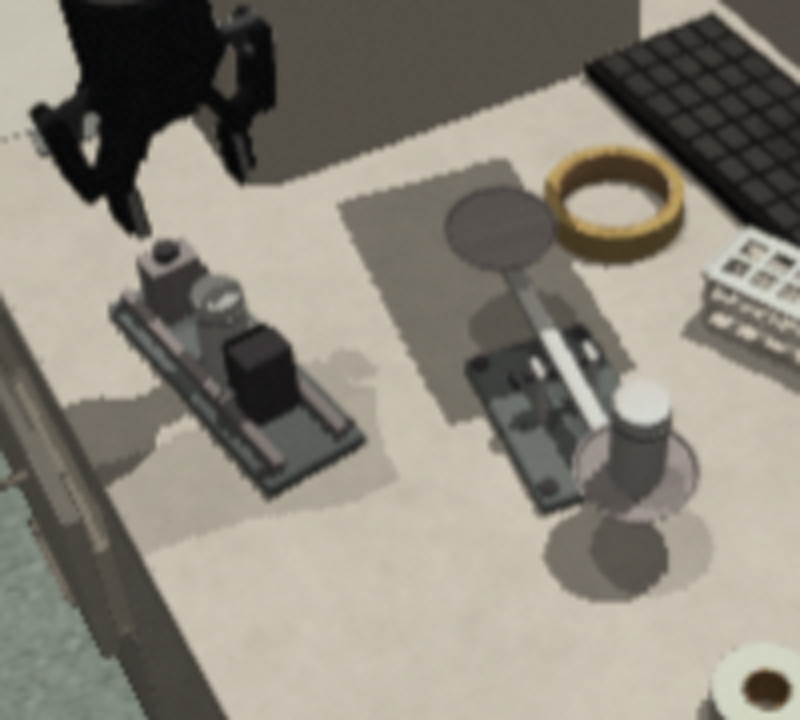

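View pics/w32.png

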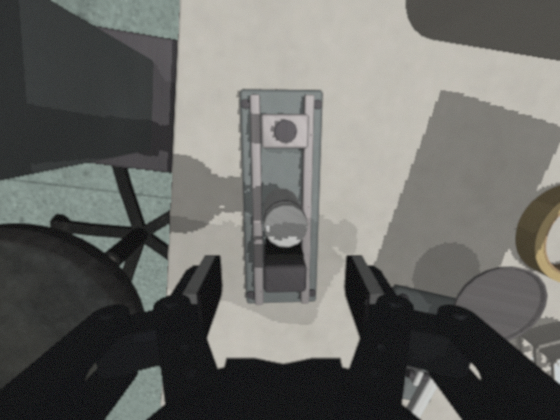

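```bash
python3 - <<'E'
from h import *
import pickle; c=pickle.load(open("w32.pkl","rb"))
crop(c,230,180,350,320,5,"w32c.png")
E
python3 -m crank '[-12,0,0,0,-18,0,0,0,-22,0,0,0,-22,0,0,0,-22,0,0,0,-12,0,0,0,0,0,0,0,0,0,0,0]' 0 30 |grep -E "pos|force|wid"
python3 - <<'E'
from h import *
s=cam("scene"); c=cam("wrist"); st()
crop(s,140,140,340,320,4,"s33.png"); cv2.imwrite("pics/w33.png",c["image"]); import pickle; pickle.dump(c,open("w33.pkl","wb"))
E
```

```text
position: [444.7, -181.8, 92.3]
contact_force: [0.6, 0.1, -0.7]
width: 0.0
36.0 [ 444.98 -181.05   92.6 ] yaw 8.1 F [-0.02 -0.05 -0.19] w -0.4 tilt [ 0.0327  0.0355 -0.9988]
```

View pics/w32c.png

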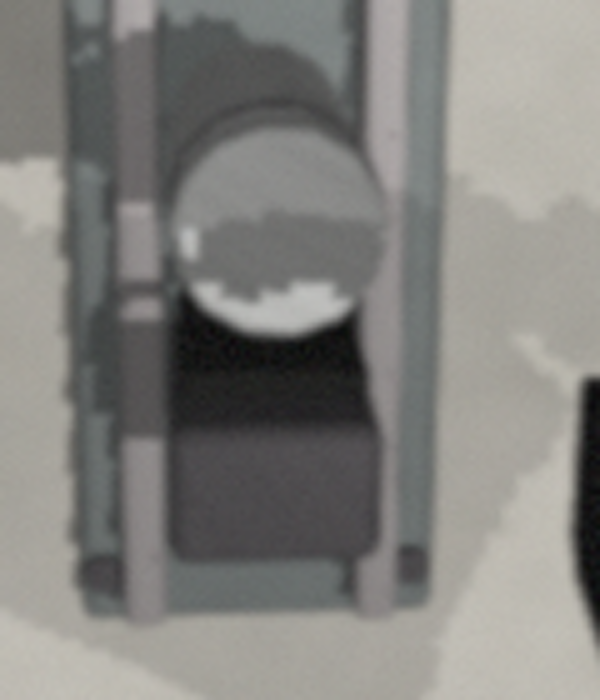

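View pics/w33.png

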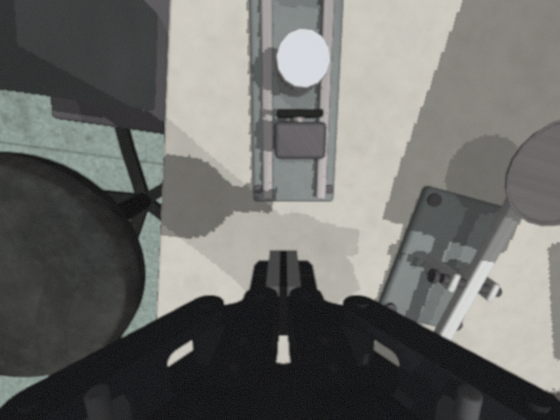

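View pics/s33.png

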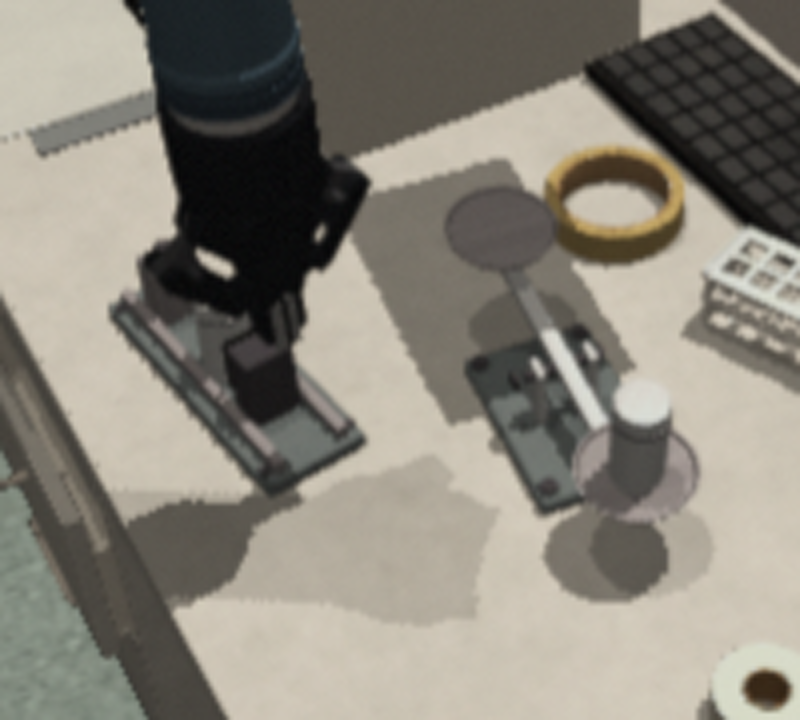

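```bash
python3 - <<'E'
from h import *
import pickle; c=pickle.load(open("w33.pkl","rb"))
ctr=np.array([442.5,-78.8]); d=np.array([-np.sin(np.radians(7.7)),np.cos(np.radians(7.7))]); e=np.array([d[1],-d[0]])
def loc(p): q=p[:2]-ctr; return round(q@e,1),round(q@d,1)
for n,uv,z in [("jaw back",(300,157),66),("jaw front",(300,122),66),("pad front",(300,109),58),("capsule",(303,58),76),("clamp end",(295,199),12),("tip",(284,253),60),("tip",(284,253),110)]:
    p=onz(c,uv,z); print(n,p,loc(p))
o=observe(); print("tcp",loc(o["position"]))
M=R.from_quat(o["ee_rot"]).as_matrix()
for z in (0,-20,-30,-40): print(z,proj(c,o["position"]+M@np.array([11,0,z])))
E
```

```text
jaw back [ 449.26584758 -132.40700131   66.        ] (np.float64(-0.5), np.float64(-54.0))
jaw front [ 445.85155655 -110.46762354   66.        ] (np.float64(-0.9), np.float64(-31.8))
pad front [ 445.28340558 -102.14112725   58.        ] (np.float64(-0.4), np.float64(-23.5))
capsule [441.2174635  -75.26138938  76.        ] (np.float64(-0.8), np.float64(3.7))
clamp end [ 456.09247744 -172.77114432   12.        ] (np.float64(0.9), np.float64(-94.9))
tip [ 448.93546893 -203.60025858   60.        ] (np.float64(-10.3), np.float64(-124.5))
tip [ 443.97160588 -182.96088558  110.        ] (np.float64(-12.5), np.float64(-103.4))
tcp (np.float64(-11.2), np.float64(-101.7))
0 [284.91976648 222.30766418]
-20 [285.13170629 234.3254936 ]
-30 [285.25673299 241.41317349]
-40 [285.39771234 249.40357088]
```

```bash
python3 -m crank '[2,4,8,0,2,4,14,0,2,0,16,0,2,0,16,0,0,0,10,0,0,0,0,0]' |grep -E "pos|force|wid"
python3 - <<'E'
from h import *
ctr=np.array([442.5,-78.8]); d=np.array([-np.sin(np.radians(7.7)),np.cos(np.radians(7.7))]); e=np.array([d[1],-d[0]])
o=observe(); q=o["position"][:2]-ctr; st(); print("tcp lat,long",q@e,q@d)
s=cam("scene"); c=cam("wrist")
crop(s,140,140,300,300,4,"s34.png"); cv2.imwrite("pics/w34.png",c["image"])
E
```

```text
position: [456.6, -161.2, 24.9]
contact_force: [-0.1, -1.4, -0.1]
width: -0.0
36.6 [ 456.63 -161.25   24.9 ] yaw 8.71 F [-0.09 -1.39 -0.06] w -0.0 tilt [ 0.0337  0.0409 -0.9986]
tcp lat,long 2.9547759336823134 -83.59905840521644
```

View pics/s34.png

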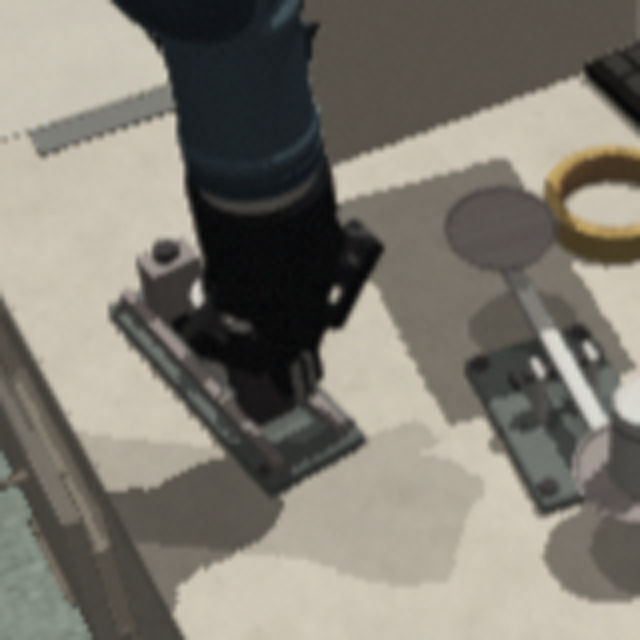

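View pics/w34.png

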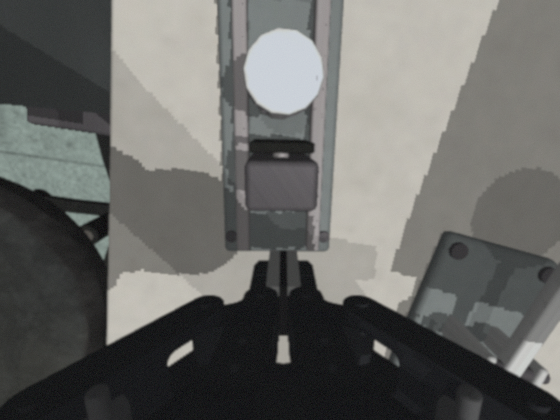

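```bash
python3 -m crank '[0,-1,8,0.4,0,-1,8,0.4,0,-1,7,0,0,0,4,0,0,0,0,0]' |grep -E "pos|force|wid"
python3 - <<'E'
from h import *
ctr=np.array([442.5,-78.8]); d=np.array([-np.sin(np.radians(7.7)),np.cos(np.radians(7.7))]); e=np.array([d[1],-d[0]])
o=observe(); q=o["position"][:2]-ctr; st(); print("tcp lat,long",q@e,q@d)
s=cam("scene"); c=cam("wrist")
crop(s,140,140,300,300,4,"s35.png"); cv2.imwrite("pics/w35.png",c["image"])
E
```

```text
position: [457.5, -162.2, -1.3]
contact_force: [-0.1, 0.0, 0.4]
width: -0.2
37.2 [ 457.45 -162.19   -1.35] yaw 7.75 F [-0.11  0.05  0.36] w -0.2 tilt [ 0.0406  0.0398 -0.9984]
tcp lat,long 3.644849344602796 -84.64498898063934
```

View pics/s35.png

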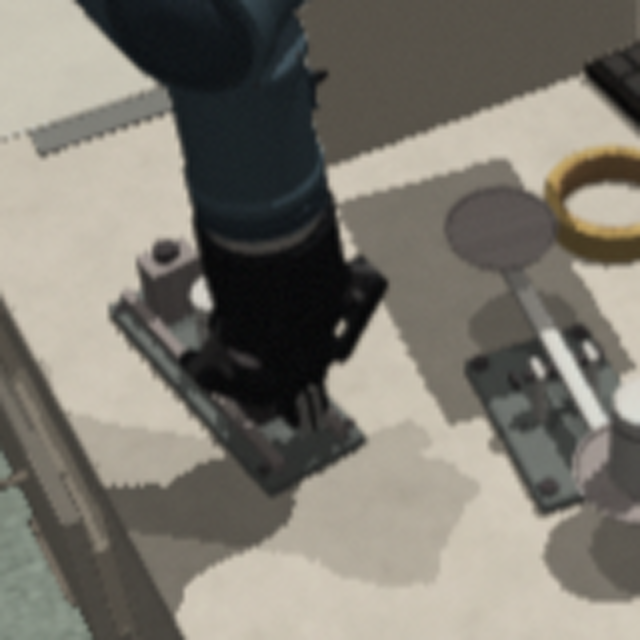

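View pics/w35.png

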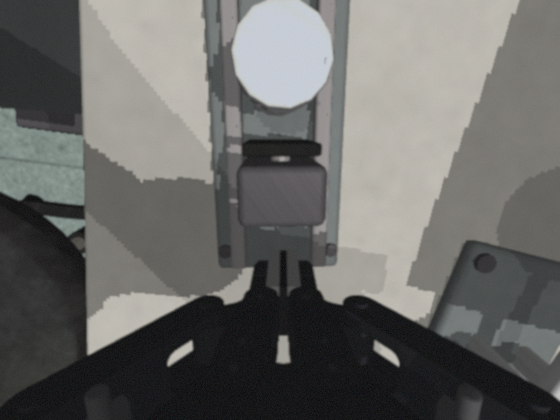

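```bash
python3 -m crank '[4,0,0,0,4,0,0,0,4,0,0,0,0,0,0,0]' |grep -E "pos|force"; python3 -m crank '[2,0,0,0,2,0,0,0,0,0,0,0]' |grep -E "pos|force"; python3 -m crank '[2,0,0,0,2,0,0,0]' |grep -E "pos|force"; python3 -m crank '[2,0,0,0,2,0,0,0]' |grep -E "pos|force"
```

```text
position: [456.8, -149.5, 0.2]
contact_force: [-0.8, -0.6, -0.1]
position: [456.5, -144.8, 0.6]
contact_force: [0.8, -0.2, -0.1]
position: [456.3, -142.7, 0.9]
contact_force: [0.4, -5.1, -4.5]
position: [456.3, -142.9, 1.2]
contact_force: [-0.3, -5.4, -4.4]
```

```bash
python3 -m crank '[-4,-3,0,0,0,-2.5,0,0,0,0,0,0]' |grep -E "pos|force"; python3 -m crank '[3,0,0,0,3,0,0,0,3,0,0,0]' |grep -E "pos|force"; python3 -m crank '[4,0,0,0,4,0,0,0]' |grep -E "pos|force";python3 - <<'E'
from h import *
st()
c=cam("wrist"); cv2.imwrite("pics/w36.png",c["image"])
E
```

```text
position: [450.2, -145.6, 0.6]
contact_force: [0.4, -0.3, -0.2]
position: [450.1, -143.8, 1.2]
contact_force: [0.3, -6.7, -4.8]
position: [450.4, -143.8, 1.6]
contact_force: [1.1, -8.1, -5.5]
39.2 [ 450.36 -143.79    1.57] yaw 7.27 F [ 1.12 -8.14 -5.5 ] w 0.1 tilt [ 0.0577  0.0054 -0.9983]
```

View pics/w36.png

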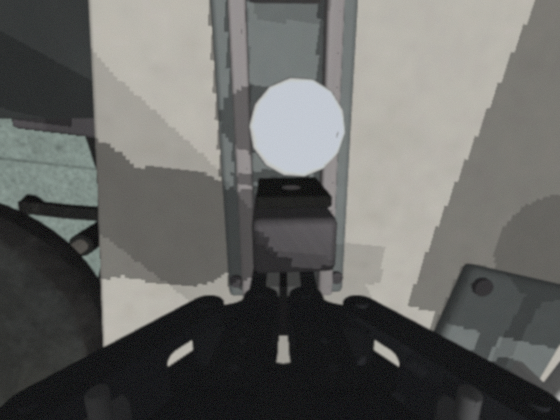

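```bash
python3 -m crank '[6,0,0,0,6,0,0,0]' |grep -E "pos|force";python3 -c "
from h import *
st()"; python3 -m crank '[6,0,0,0,6,0,0,0]' |grep -E "pos|force";python3 -c "
from h import *
st()"
```

```text
position: [450.1, -139.7, 2.0]
contact_force: [0.9, -8.1, -6.3]
39.45 [ 450.05 -139.74    2.01] yaw 7.03 F [ 0.88 -8.11 -6.29] w -0.2 tilt [ 0.0638 -0.0087 -0.9979]
position: [449.7, -135.6, 2.2]
contact_force: [1.5, -9.6, -5.5]
39.65 [ 449.68 -135.59    2.24] yaw 6.8 F [ 1.5  -9.61 -5.52] w 0.2 tilt [ 0.0698 -0.0226 -0.9973]
```

```bash
cat >> h.py <<'E'
def jw():
    o=observe(); M=R.from_quat(o["ee_rot"]).as_matrix(); d=np.array([-np.sin(np.radians(7.7)),np.cos(np.radians(7.7))]); e=np.array([d[1],-d[0]])
    p=(o["position"]-33*M[:,2])[:2]-[442.5,-78.8]
    print("t",round(o["clock"],2),"contact lat/long",np.round([p@e,p@d],2),"z",round(o["position"][2],1),"F along",round(o["contact_force"][:2]@d,2),"Flat",round(o["contact_force"][:2]@e,2),"Fz",round(o["contact_force"][2],2),"tilt",np.round(M[:,2],3),"yaw",round(yaw(o),1))
E
python3 -m crank '[8,0,0,-0.3,8,0,0,-0.3,8,0,0,-0.3]' |grep -E "pos";python3 -c "
from h import *
jw(); c=cam('wrist'); cv2.imwrite('pics/w37.png',c['image']); s=cam('scene'); crop(s,140,140,300,300,4,'s37.png')"
```

```text
position: [449.2, -127.3, 2.7]
t 39.95 contact lat/long [ -2.36 -46.97] z 2.7 F along -11.8 Flat 0.06 Fz -6.04 tilt [ 0.082 -0.049 -0.995] yaw 7.3
```

View pics/w37.png

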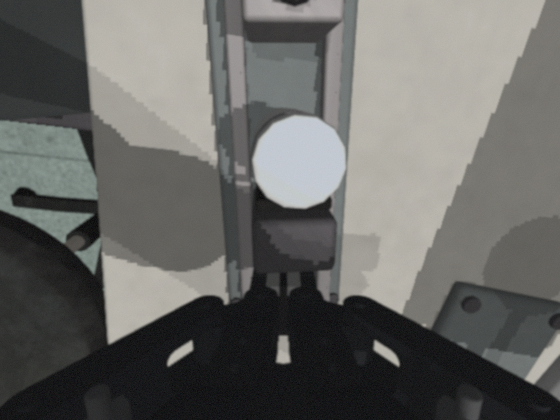

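View pics/s37.png

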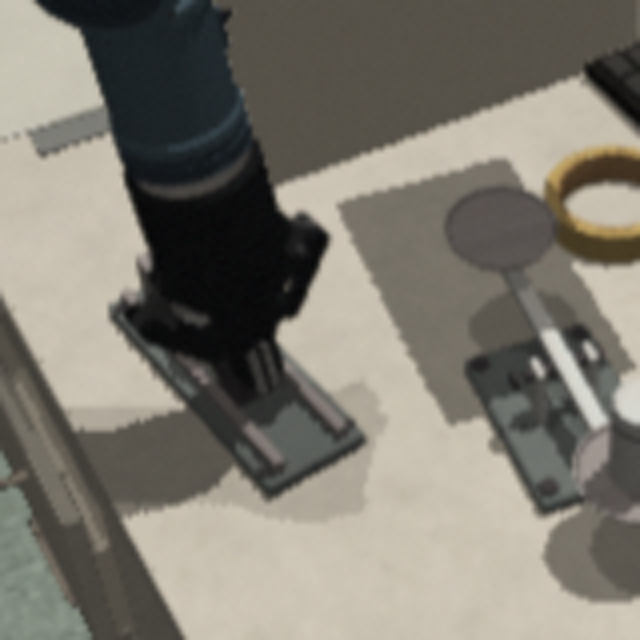

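```bash
python3 -m crank '[8,0.3,0,0,9,0.3,0,0,9,0.3,0,0]' |grep -E "pos";python3 -c "
from h import *
jw()"; python3 -m crank '[9,0,0,0,9,0,0,0]' |grep -E "pos";python3 -c "
from h import *
jw(); c=cam('wrist'); cv2.imwrite('pics/w38.png',c['image'])"
```

```text
position: [448.0, -116.3, 3.0]
t 40.35 contact lat/long [ -2.25 -35.13] z 3.0 F along -10.5 Flat -1.8 Fz -0.9 tilt [ 0.091 -0.071 -0.993] yaw 6.7
position: [447.2, -108.8, 3.3]
t 40.55 contact lat/long [ -2.18 -27.13] z 3.3 F along -11.01 Flat -1.89 Fz 1.7 tilt [ 0.098 -0.086 -0.991] yaw 6.4
```

View pics/w38.png

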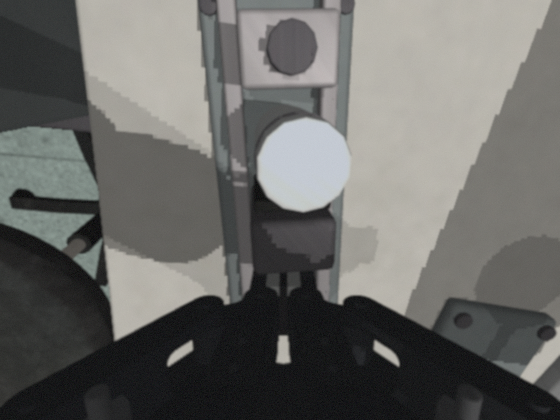

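```bash
python3 -m crank '[8,0,0,0.3,7,0,0,0.3]' |grep -E "pos";python3 -c "
from h import *
jw(); c=cam('wrist'); cv2.imwrite('pics/w39.png',c['image'])"
```

```text
position: [446.3, -102.2, 3.5]
t 40.8 contact lat/long [ -2.25 -20.  ] z 3.5 F along -9.91 Flat -3.06 Fz 0.91 tilt [ 0.102 -0.098 -0.99 ] yaw 5.4
```

View pics/w39.png

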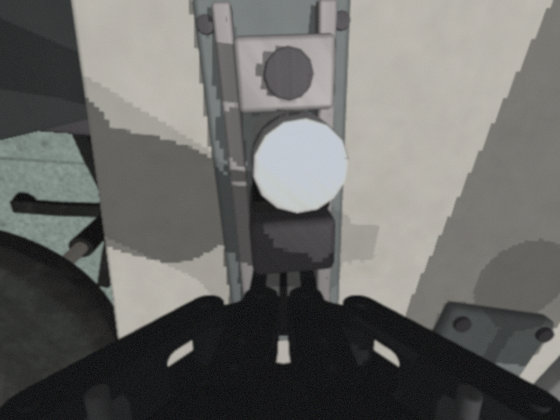

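```bash
python3 - <<'E'
from h import *
c=cam('wrist'); jw()
ctr=np.array([442.5,-78.8]); d=np.array([-np.sin(np.radians(7.7)),np.cos(np.radians(7.7))])
for n,uv,z in (("cap",(300,165),76),("stop face",(285,110),58),("jaw top front",(292,211),66),("pad",(290,205),60)):
    print(n,(onz(c,uv,z)[:2]-ctr)@d)
E
```

```text
t 40.9 contact lat/long [ -2.23 -19.53] z 3.5 F along -8.46 Flat -1.75 Fz 2.61 tilt [ 0.102 -0.097 -0.99 ] yaw 5.5
cap 42.91683305894259
stop face 58.28154035840291
jaw top front 22.730538573783885
pad 22.747583989548705
```

```bash
for i in 1; do python3 -m crank '[5,0,0,-0.3]' |grep -E "posi";python3 -c "
from h import *
jw()"; python3 -m crank '[5,0,0,-0.3]' |grep -E "posi";python3 -c "
from h import *
jw()"; done
```

```text
position: [446.3, -101.6, 3.8]
t 41.0 contact lat/long [ -2.22 -19.23] z 3.8 F along -11.69 Flat -0.11 Fz -3.2 tilt [ 0.105 -0.104 -0.989] yaw 5.6
position: [446.5, -101.9, 4.1]
t 41.1 contact lat/long [ -2.15 -19.29] z 4.1 F along -13.38 Flat -0.04 Fz -5.59 tilt [ 0.109 -0.112 -0.988] yaw 5.8
```

```bash
python3 -m crank '[5.3,0,0,-0.3]' |grep -E "posi";python3 -c "
from h import *
jw()
for i in range(3): cam('top'); jw()"
```

```text
position: [446.8, -102.1, 4.3]
t 41.2 contact lat/long [ -2.03 -19.29] z 4.3 F along -13.3 Flat 0.49 Fz -5.01 tilt [ 0.113 -0.12  -0.986] yaw 5.9
t 41.25 contact lat/long [ -2.03 -19.16] z 4.2 F along -13.13 Flat 0.18 Fz -3.29 tilt [ 0.113 -0.12  -0.986] yaw 5.9
t 41.3 contact lat/long [ -2.02 -19.17] z 4.2 F along -11.55 Flat 0.14 Fz -4.54 tilt [ 0.113 -0.12  -0.986] yaw 5.9
t 41.35 contact lat/long [ -2.03 -19.15] z 4.2 F along -12.26 Flat 0.36 Fz -3.99 tilt [ 0.113 -0.119 -0.986] yaw 5.9
```

```bash
python3 -m crank '[6.2,0,0,-0.3]' |grep -E "posi";python3 -c "
from h import *
jw()
for i in range(3): cam('top'); jw()"
```

```text
position: [447.0, -102.1, 4.4]
t 41.45 contact lat/long [ -1.92 -18.96] z 4.4 F along -14.45 Flat -0.73 Fz -3.59 tilt [ 0.117 -0.128 -0.985] yaw 6.0
t 41.5 contact lat/long [ -1.91 -18.83] z 4.4 F along -14.09 Flat -0.44 Fz -2.46 tilt [ 0.117 -0.128 -0.985] yaw 6.0
t 41.55 contact lat/long [ -1.94 -18.82] z 4.4 F along -13.84 Flat -0.5 Fz -4.85 tilt [ 0.117 -0.128 -0.985] yaw 6.0
t 41.6 contact lat/long [ -1.92 -18.81] z 4.4 F along -13.14 Flat 0.28 Fz -2.74 tilt [ 0.117 -0.128 -0.985] yaw 6.0
```

```bash
python3 -m crank '[6.7,0,0,-0.3]' |grep -E "posi";python3 -c "
from h import *
jw()
for i in range(3): cam('top'); jw()"
```

```text
position: [447.2, -102.2, 4.7]
t 41.7 contact lat/long [ -1.85 -18.84] z 4.7 F along -16.15 Flat -0.22 Fz -3.52 tilt [ 0.121 -0.137 -0.983] yaw 6.1
t 41.75 contact lat/long [ -1.86 -18.66] z 4.6 F along -15.3 Flat -0.88 Fz -2.0 tilt [ 0.121 -0.138 -0.983] yaw 6.1
t 41.8 contact lat/long [ -1.85 -18.67] z 4.7 F along -15.53 Flat 0.46 Fz -2.79 tilt [ 0.121 -0.137 -0.983] yaw 6.1
t 41.85 contact lat/long [ -1.86 -18.67] z 4.7 F along -15.78 Flat -0.14 Fz -3.19 tilt [ 0.121 -0.137 -0.983] yaw 6.1
```

```bash
python3 -m crank '[-4,0,0,0,-6,0,0,0,-10,0,0,0,-10,0,0,0,-10,0,0,0,-5,0,-5,0,-3,0,-15,0,-3,0,-20,0,-3,0,-20,0,-3,0,-20,0,-3,0,-20,0,0,0,0,0]' |grep -E "posi|forc";python3 - <<'E'
from h import *
c=cam('wrist'); s=cam('scene'); st()
cv2.imwrite('pics/w40.png',c['image']); crop(s,140,140,340,320,4,'s40.png')
E
```

```text
position: [440.2, -145.5, 114.9]
contact_force: [-0.4, 1.0, -0.9]
43.15 [ 437.44 -149.26  113.85] yaw 6.0 F [0.65 0.43 0.07] w 0.1 tilt [ 0.1116 -0.1296 -0.9853]
```

View pics/w40.png

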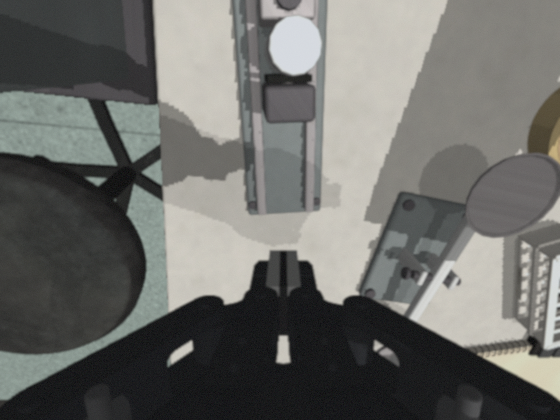

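View pics/s40.png

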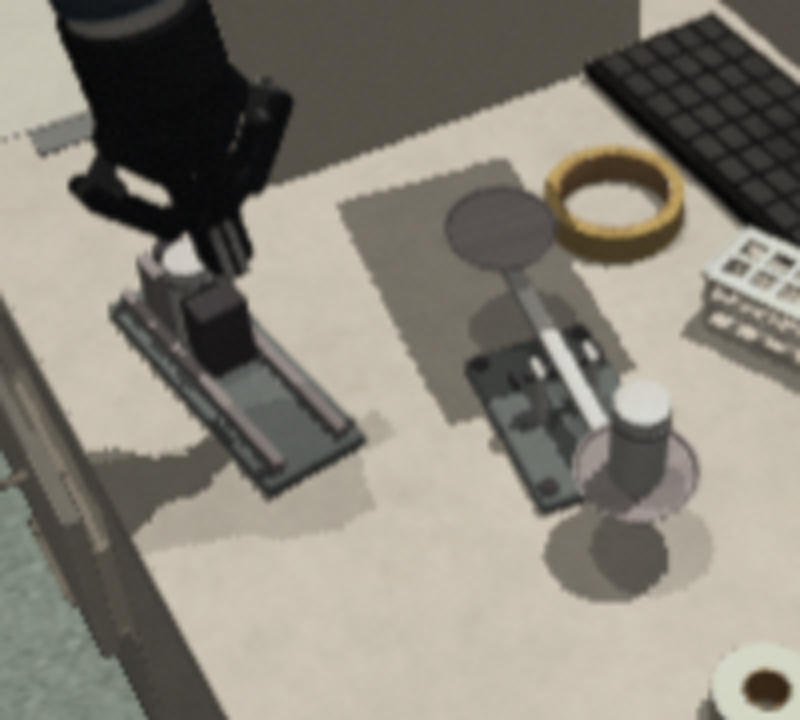

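```bash
python3 -m crank '[0,0,-5,0,0,0,0,0,0,0,0,0,0,0,0,0]' |grep -E "posi|forc|clock";python3 - <<'E'
from h import *
c=cam('wrist'); t=cam('top'); st()
ctr=np.array([442.5,-78.8]); d=np.array([-np.sin(np.radians(7.7)),np.cos(np.radians(7.7))])
crop(c,225,0,345,130,6,'w41.png'); crop(t,180,130,400,280,3.6,'t41.png')
E
```

```text
clock: 43.55
position: [427.2, -152.9, 110.9]
contact_force: [-0.4, -0.0, -0.1]
43.65 [ 427.28 -153.    110.99] yaw 5.18 F [-0.91 -1.05  0.34] w -0.3 tilt [ 0.0878 -0.1281 -0.9879]
```

View pics/w41.png

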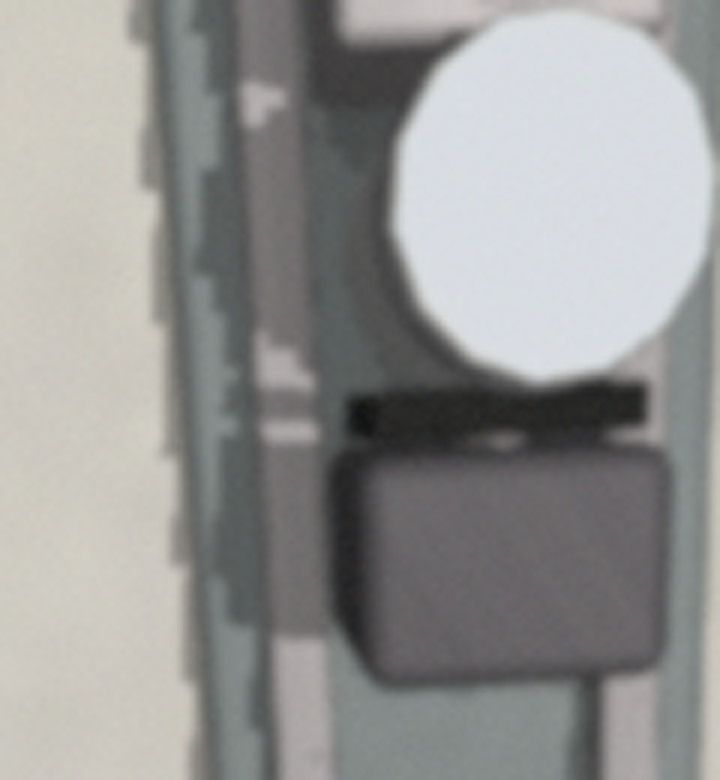

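View pics/t41.png

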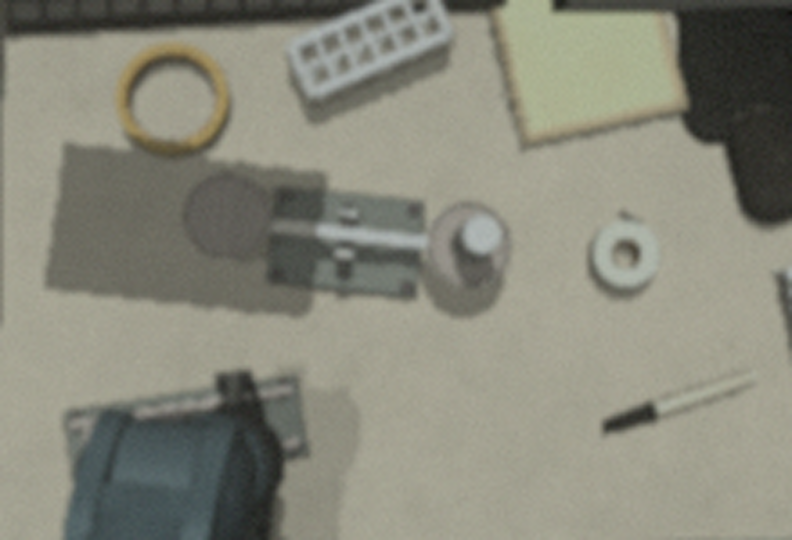

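```bash
python3 -c "
from station import *
print(close_job())"
```

```text
the job is handed in; nothing more can be done
None
```

I handed the job in at about 43.7 s. The heavier capsule stands nipped in the clamp and the lighter one stands on the right pan of the balance.

- **Weighing:** with both capsules released, the left pan stayed down on its stop. So the capsule I had put on the left pan, the one that started nearest the clamp, is the heavier. Lift readings were noisy but agreed, at about 2.5 N against about 1.5 N.
- **Clamp:** I stood the heavier capsule between the rails and pushed it up to the stop, which I found at about y = 58 mm. The last push read about 15.5 N. The jaw had slid at about 8 to 9.6 N before it met the capsule, so the nip should be about 6 to 7.5 N. I could not measure the nip itself.
- **Last pictures:**
  - The capsule stands upright, with the pad against it.
  - The lighter capsule stands near the middle of its lowered pan.
  - The tape, label roll and pen look unmoved.
  - The arm is clear of everything.
- **What disagreed:**
  - In the pictures the finger tips sat about 30 mm above where the reported TCP put them. My first grasp caught only the top of the capsule, so I opened, went lower and gripped again, then worked from what I saw.
  - The tool also drifted in tilt, reaching about 0.18 rad during the push. That did no visible harm.

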